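# Stand the slumped desk calendar on its kickstand

### The arm

A 6-joint arm with a two-finger parallel gripper is mounted at the origin on the work surface. World frame = base frame: x ahead of the robot, y to its left, z up, the work surface at z = 0. Lengths are in m, angles in degrees, forces in N, time in s.
With the tool pointing down it reaches from about 0.35 to 0.875 m from the base axis. Payload 4.2 kg.
Tool frame: the origin (TCP) lies at the very end of the fingers, on their centre line; the grasp point (between the pads) lies 19 mm behind it; z points along the fingers, y is the line along which they close (so a half turn about z gives the same grasp; the last joint's range is limited). The gripper opens to 87 mm and grips with 3 to 60 N. Pads are 19 mm wide; open, the fingers measure 117 mm over their backs; the gripper's body (75 mm by 190 mm) begins 51 mm behind the grasp point.
Start: joints at [79.103, 22.042, 0.453, 0, -68.411, -14.817], TCP at [0.271, 0.563, 0.223] pointing down, gripper open.
Joint ranges: [-179.83, 179.83], [-69.29, 118.12], [-61.27, 80.66], [-181.25, 117.63], [-171.15, -9.14], [-177.46, 177.46]. Speed limits (degrees/s): [159.86, 159.86, 180, 180, 180, 180].

### API

Orientations are given as a 3x3 rotation matrix whose columns are the frame's x, y, z axes.
In Python, from station import * gives the robot as it stands.
- The arm moves only by the shell command python3 -m pendant 'ROWS'. ROWS is JSON, a list of rows, each an object of numbers: "x", "y", "z": the shift along the world's x, y, z normalised to -1 to 1, where 1 is 250 mm; "rx", "ry", "rz": the turn, a rotation vector about the world's x, y, z normalised to -1 to 1, where 1 is 180 degrees; "claw": the opening, from 0 (shut) to 1 (fully open). A call has exactly 8 rows; each row is the pose to reach, as a shift and turn from the pose commanded when the call began, turning the shorter way round; what a row does not reach only later rows make up. A row lasts 1/8 s, in which the tool goes at most 62.5 mm and 10.7 degrees, less where a joint would pass 70% of its speed; a pose out of reach is approached as far as the arm can. A call with a number of a shift or a turn outside -1 to 1 is refused whole. A call with a gripper value outside its range is refused whole. The fingers move at their own pace and stop on an object; the grip force is fixed at half the most. Time passes only in rows, so rows that repeat a pose let the fingers close, or fill a call up. It gives the time, the measured TCP pose, the force, the opening and the grip force at its end, in the units of the state.
- sense(): the state, without advancing time (a new reading comes with each control period).
- capture(name): name is "scene" or "side" or "wrist"; returns a dict with "color" (420x560x3 uint8, red, green, blue), "mtx" (3x3 intrinsics, pixels), "world_to_cam" (4x4, takes a point from world to camera coordinates). Camera axes: x right, y up, looking along -z (the intrinsics and any distortion apply to the point x, -y, -z); pixel columns grow to the right and rows downward; lengths in m; the calibration is good to about 2 mm. A picture is of the moment at which its call begins. There is no depth.
- finish_job(): hands the job in; it is judged then, once.
Trained networks look in a picture, given as the dict that the camera call returned (one of the last four; its "shot" number tells which), for a name from the list of things; names that differ only in an ending like _2 or _b are one class to them, and where a whole thing is asked for, a point or a joint stands for the part that bears it (a point fixed in the world has none). Each returns a list of dicts, best first, with "conf" (0 to 1); they miss things now and then, are a little off and sometimes report something else, mostly with a low value. They report only what shows in the picture. A call takes as long as a camera call. They do not tell look-alikes from the thing itself.
- search_frame(picture, label): "centre" ([column, row] in pixels, amid what is visible of it).
- regions_of(picture, label): "region" (420x560 bool, what is visible of it) and "centre" ([column, row] in pixels, amid what is visible of it).
The state is a dict: "time_s": time; "joints": joint angles; "joint_velocities": joint speeds; "effort": joint torques, N m; "tcp_pos": TCP position; "ee_rot": TCP orientation; "wrist_force": force on the tool from outside, world axes, zero at the start; "moment": the same for the moment, N m; "gripper_width": opening from 0.0 (shut) to 1.0 (fully open); "gripper_force": force on a finger pad.
Only numpy, scipy, OpenCV 4.12 (cv2) and the standard library are available. Lean on these libraries where they do the work, as an engineer would, in place of code of your own. Each camera call takes 0.05 s, during which the arm holds its last target. There are 200 camera calls.

### The job

The framed desk calendar has slumped forward, face down against the file basket, with its kickstand folded on its back. Swing the kickstand open as far as it goes, then raise the calendar and stand it where its lower edge is now, leaning back on the kickstand with the picture facing back over the basket towards the chair, square to the basket. Set it down gently, never letting it fall over, let go of it, and leave the card terminal, the drink bottle and the mouse where they are.

Things in the scene. Friction and masses are not known exactly. Their poses are not given: they have to be found in the camera images.
- calendar_mid (a point): Centre of the framed calendar's panel, at mid-thickness: white frame 160 mm wide, 200 tall, 14 thick, 0.35 to 0.55 kg, picture on the face, brown hardboard back. z runs up the panel from foot edge to top edge, y along its width, x out of its back. It starts leaning face down towards the robot, about 36 degrees from vertical, and slides or lifts easily if pulled.
- calendar_foot (a point): Middle of the calendar's foot edge (underside of two black rubber feet, mid-thickness), 100 mm down the panel from calendar_mid, same axes. At the start it is on the desk; the face lies on the basket's far rim about 140 mm up the panel, and the top 60 mm overhang the basket, free on both faces.
- calendar: The whole calendar with its kickstand; same point and axes as calendar_foot.
- stand_hinge (a point): Middle of the kickstand's hinge axis (along calendar y) on the calendar's back: 140 mm up the panel from the foot edge, 10 mm out from the back surface (17 mm from mid-thickness). Hinge brackets lie within 16 mm of it along the panel.
- stand_tip (a point): Middle of the free end (black rubber toe) of the dark grey kickstand, at mid-thickness, 134 mm from the hinge. The kickstand is a straight bar 44 mm wide, 10 mm thick; folded, it lies along the back, tip 6 mm from the foot edge, 5 mm gap to the back; the back is bare for 58 mm each side. z points from tip to hinge, y along its width, x out of its outer side.
- kickstand (a joint): Opening of the kickstand from the back, rad: 0 folded, 0.56 at its stop. The tip swings away from the back; a stiff hinge (0.04 N m, 0.3 N at the tip) holds it where left. Starts 0 to 0.08. Fully open, the standing calendar rests on the rear edge of its feet and on the toe, leaning back 0.3 rad from vertical, toe about 90 mm behind the foot edge.
- basket: White lattice file basket full of ledgers, fixed to the desk, 200 mm (x) by 300 mm (y), rim 114 mm high, contents 30 mm below the rim. Origin at the centre of its underside; the calendar leans on its far side, at x = +100 mm in its frame, with its width parallel to the basket's y.
- basket_rim (a point): Middle of the basket's far rim, top outer edge, 114 mm above the desk.
- terminal_mid (a point): Centre of the black card terminal, loose, 150 mm long (x) by 78 mm wide, 55 mm high; this point is 25 mm above the desk. Stands beside the calendar, on either side.
- drink_mid (a point): Centre of the dark drink bottle with a red cap, loose, 66 mm diameter, 200 mm high; this point is 100 mm above the desk. Stands on the calendar's other side.
- mouse_mid (a point): Centre of the white computer mouse, loose, 98 mm by 58 mm, 31 mm high; this point is 16 mm above the desk. Lies beside the basket, on its left.
There are look-alikes about, which are no part of the job. What is shaped like the calendar but orange is not meant.

How it is judged:
By the outcome, as a careful person would: the job done as asked, in the order asked, and still so for the second after the job is handed in, with the robot touching nothing.
It also fails if it takes over 61 s, if anything falls off the work surface, if the arm or the gripper's body presses on something with over 40 N, if the wrist force passes 120 N, or if a joint passes its speed limit or range.

## Working session

There is one attempt and no reset: what is moved stays moved. The work goes in short steps, Python scripts to look and compute and a shell command to move; the robot and the scene stay as the last step left them, time stands still between calls to the robot, and variables do not carry over. Pictures are saved under pics/ and viewed, at most 10 in all, crops included, and the job is handed in when it is done.

```bash
mkdir -p pics; ls; python3 - <<'E'
from station import *
import cv2,numpy as np
s=sense();print(s['time_s'],s['tcp_pos'],s['ee_rot'],s['gripper_width'])
ims=[]
for n in ["scene","side"]:
    c=capture(n);ims.append(c["color"][:,:,::-1])
    print(n,c["mtx"].tolist(),np.round(c["world_to_cam"],4).tolist(),[k for k in c])
    for l in ["calendar","kickstand","basket","terminal_mid","drink_mid","mouse_mid","stand_tip","stand_hinge","calendar_foot","basket_rim"]:
        print(l,[(round(d["conf"],2),np.round(d["centre"]).tolist()) for d in search_frame(c,l)])
    cv2.imwrite(f"pics/{n}0.png",ims[-1])
E
```

```text
pics
0.0 [0.27089268 0.56256258 0.22145468] [[ 9.00873530e-01 -4.34080764e-01 -8.79478544e-04]
 [-4.34081648e-01 -9.00871291e-01 -2.00990473e-03]
 [ 8.01640102e-05  2.19243547e-03 -9.99997593e-01]] 0.9940770902484195
scene [[403.05763232112514, 0.0, 275.67130037040397], [0.0, 403.05763232112514, 214.5269956315103], [0.0, 0.0, 1.0]] [[0.238, 0.9713, 0.0014, -0.1041], [-0.5748, 0.1397, 0.8063, 0.2248], [0.7829, -0.1927, 0.5915, -1.3865], [0.0, 0.0, 0.0, 1.0]] ['color', 'mtx', 'world_to_cam', 'shot']
calendar [(0.66, [270.0, 228.0]), (0.64, [120.0, 218.0])]
kickstand [(0.89, [271.0, 242.0])]
basket [(0.59, [226.0, 199.0])]
terminal_mid [(0.95, [148.0, 284.0])]
drink_mid [(0.7, [369.0, 237.0])]
mouse_mid [(0.87, [336.0, 211.0])]
stand_tip [(0.74, [274.0, 240.0]), (0.47, [116.0, 240.0])]
stand_hinge [(0.92, [272.0, 226.0]), (0.92, [118.0, 217.0])]
calendar_foot [(0.73, [115.0, 215.0]), (0.66, [270.0, 229.0])]
basket_rim [(0.7, [221.0, 201.0]), (0.45, [146.0, 285.0])]
side [[496.4499998766959, 0.0, 272.51142735633647], [0.0, 496.4499998766959, 213.90053752040458], [0.0, 0.0, 1.0]] [[0.9095, -0.4156, -0.0078, -0.4477], [0.2437, 0.518, 0.8199, -0.1951], [-0.3367, -0.7477, 0.5724, -1.3389], [0.0, 0.0, 0.0, 1.0]] ['color', 'mtx', 'world_to_cam', 'shot']
calendar [(0.85, [273.0, 349.0]), (0.68, [299.0, 218.0]), (0.38, [352.0, 290.0])]
kickstand [(0.71, [306.0, 221.0]), (0.41, [290.0, 181.0])]
basket [(0.55, [257.0, 245.0])]
terminal_mid [(0.8, [352.0, 291.0])]
drink_mid [(0.82, [288.0, 180.0])]
mouse_mid []
stand_tip [(0.54, [309.0, 219.0])]
stand_hinge [(0.78, [295.0, 220.0]), (0.62, [272.0, 350.0])]
calendar_foot [(0.9, [302.0, 220.0]), (0.2, [288.0, 175.0])]
basket_rim [(0.66, [257.0, 244.0])]
```

View pics/scene0.png

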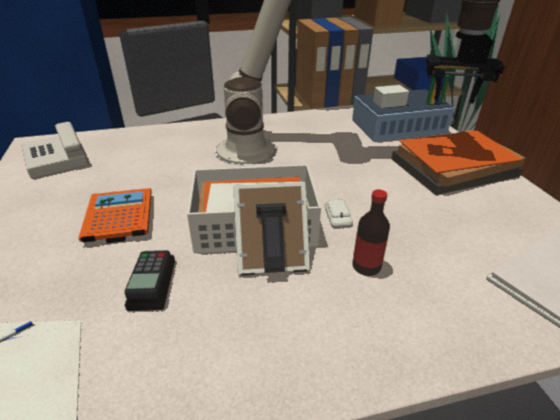

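View pics/side0.png

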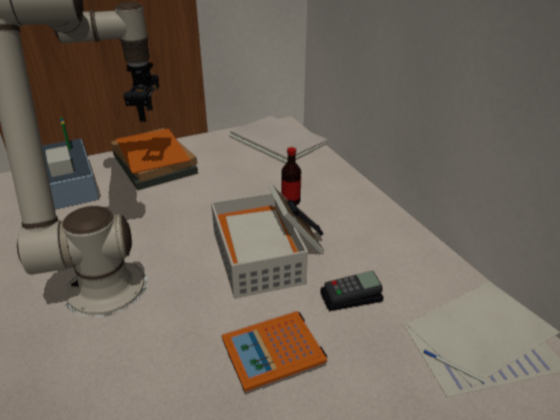

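The white-framed, brown-backed panel at scene (270,228) / side (299,218) leans on the basket, so it is the calendar. The orange one at scene (120,215) / side (273,349) lies flat and is the look-alike. The terminal is at scene (150,280), the bottle at (370,240) and the mouse at (337,212).

```bash
python3 - <<'E'
import cv2,numpy as np
a=cv2.imread("pics/scene0.png")[155:285,180:330];b=cv2.imread("pics/side0.png")[180:300,205:335]
a=cv2.resize(a,None,fx=4.2,fy=4.2,interpolation=cv2.INTER_CUBIC)
cv2.imwrite("pics/crop0.png",a)
E
```

```text
(no output)
```

View pics/crop0.png

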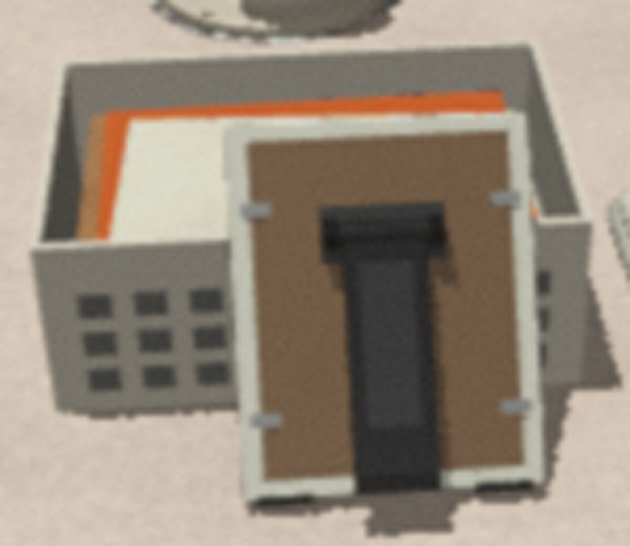

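```bash
cat > geo.py <<'E'
from station import *
import numpy as np,cv2
from scipy.optimize import least_squares
from scipy.spatial.transform import Rotation as R
def proj(c,P):
    P=np.atleast_2d(P);q=P@c["world_to_cam"][:3,:3].T+c["world_to_cam"][:3,3]
    q=q*[1,-1,-1];p=q@c["mtx"].T;return p[:,:2]/p[:,2:]
def onplane(c,uv,z):
    T=c["world_to_cam"];o=-T[:3,:3].T@T[:3,3]
    d=np.linalg.inv(c["mtx"])@[uv[0],uv[1],1];d=T[:3,:3].T@(d*[1,-1,-1])
    return o+d*(z-o[2])/d[2]
def calrot(yaw,lean): # lean>0 towards -x (robot)
    return R.from_euler('ZY',[yaw,-lean]).as_matrix()
E
python3 - <<'E'
from geo import *
c=capture("scene");d=capture("side")
f=lambda L:np.array(L)/4.2+[180,155]
bk=f([(35,247),(590,222),(66,66),(530,45)])
bl=np.array([(.1,-.15,.114),(.1,.15,.114),(-.1,-.15,.114),(-.1,.15,.114)])
def bw(p):return bl@R.from_euler('z',p[2]).as_matrix().T+[p[0],p[1],0]
r=least_squares(lambda p:(proj(c,bw(p))-bk).ravel(),[.5,0,0]);print("basket",r.x,np.degrees(r.x[2]),r.fun.round(1))
B=r.x
ck=f([(225,128),(523,113),(545,487),(247,497)])
cl=np.array([(.007,-.08,.2),(.007,.08,.2),(.007,.08,.004),(.007,-.08,.004)])
def cw(p):return cl@calrot(p[2],p[3]).T+[p[0],p[1],0.004]
r=least_squares(lambda p:(proj(c,cw(p))-ck).ravel(),[.6,0,0,.63]);print("cal",r.x,np.degrees(r.x[2:]),r.fun.round(1))
rel=R.from_euler('z',-B[2]).as_matrix()@np.array([r.x[0]-B[0],r.x[1]-B[1],0]);print("foot in basket",rel)
for l,z in [("terminal_mid",.025),("drink_mid",.1),("mouse_mid",.016)]:
  for cc in (c,d):
    for q in search_frame(cc,l)[:1]: print(l,onplane(cc,q["centre"],z).round(3))
E
```

```text
basket [ 0.42269875 -0.05262441 -0.15205905] -8.71234184342211 [-1.3  0.8  1.3 -0.  -1.9 -1.5  2.  -1.3]
cal [ 0.61325917 -0.04668388 -0.15645273  0.7088731 ] [-8.96408112 40.6154366 ] [ 0.1 -0.1  0.5  0.4  0.4 -1.1 -1.   0.7]
foot in basket [0.18746177 0.03473688 0.        ]
terminal_mid [ 0.595 -0.315  0.025]
terminal_mid [ 0.579 -0.317  0.025]
drink_mid [0.657 0.155 0.1  ]
drink_mid [0.621 0.16  0.1  ]
mouse_mid [0.429 0.167 0.016]
```

```bash
cat >> geo.py <<'E'
YAW=np.radians(-8.8); FOOT=np.array([.613,-.047,.004]); LEAN=np.radians(36)
def tool(e,yaw=None): # e deg below horizontal, pointing to -x (e>90: pointing to +x)
    yaw=YAW if yaw is None else yaw
    e=np.radians(e);z=np.array([-np.cos(e),0,-np.sin(e)]);y=np.array([0,-1.,0]);x=np.cross(y,z)
    return R.from_euler('z',yaw).as_matrix()@np.c_[x,y,z]
def go(p,Rt,s=None):
    s=s or sense();d=(np.array(p)-s["tcp_pos"])/.25
    w=R.from_matrix(Rt@np.array(s["ee_rot"]).T).as_rotvec()/np.pi
    print("target",np.round(p,4),"xyz",d.round(3),"r",w.round(4),"t",s["time_s"])
def cal(P,foot=None,lean=None): return (FOOT if foot is None else foot)+calrot(YAW,LEAN if lean is None else lean)@np.array(P)
E
python3 - <<'E'
from geo import *
go([.51,.33,.42],tool(90))
P=cal([.13,0,.07]);print(P);go(P,tool(55))
E
```

```text
target [0.51 0.33 0.42] xyz [ 0.955 -0.932  0.79 ] r [ 0.    -0.     0.094] t 1.5
[ 0.67627354 -0.05679526  0.13704327]
target [ 0.6763 -0.0568  0.137 ] xyz [ 1.621 -2.48  -0.342] r [0.0579 0.1863 0.091 ] t 1.5
```

```bash
python3 -m pendant '[{"z":0.25,"claw":1},{"x":0.1,"y":-0.1,"z":0.45,"rz":0.03,"claw":1},{"x":0.25,"y":-0.25,"z":0.55,"rz":0.05,"claw":1},{"x":0.4,"y":-0.4,"z":0.65,"rz":0.07,"claw":1},{"x":0.55,"y":-0.55,"z":0.72,"rz":0.094,"claw":1},{"x":0.7,"y":-0.7,"z":0.79,"rz":0.094,"claw":1},{"x":0.85,"y":-0.85,"z":0.79,"rz":0.094,"claw":1},{"x":0.95,"y":-0.95,"z":0.79,"rz":0.094,"claw":1}]'; python3 - <<'E'
from geo import *
go([.70,.10,.40],tool(75))
E
```

```text
target [0.7 0.1 0.4] xyz [ 1.715 -1.852  0.71 ] r [0.0248 0.0799 0.0934] t 1.5$[0]: bad value
```

```bash
python3 -m pendant '[{"x":0,"y":0,"z":0.25,"rx":0,"ry":0,"rz":0,"claw":1},{"x":0.1,"y":-0.1,"z":0.45,"rx":0,"ry":0,"rz":0.03,"claw":1},{"x":0.25,"y":-0.25,"z":0.55,"rx":0,"ry":0,"rz":0.05,"claw":1},{"x":0.4,"y":-0.4,"z":0.65,"rx":0,"ry":0,"rz":0.07,"claw":1},{"x":0.55,"y":-0.55,"z":0.72,"rx":0,"ry":0,"rz":0.094,"claw":1},{"x":0.7,"y":-0.7,"z":0.79,"rx":0,"ry":0,"rz":0.094,"claw":1},{"x":0.85,"y":-0.85,"z":0.79,"rx":0,"ry":0,"rz":0.094,"claw":1},{"x":0.95,"y":-0.95,"z":0.79,"rx":0,"ry":0,"rz":0.094,"claw":1}]'; python3 - <<'E'
from geo import *
go([.70,.10,.40],tool(75))
E
```

```text
time_s: 2.5
tcp_pos: [0.51, 0.3238, 0.4204]
ee_rot: [[0.988, -0.154, 0.0], [-0.154, -0.988, 0.0], [0.0, -0.001, -1.0]]
wrist_force: [0.1, -0.2, -0.1]
gripper_width: 1.001
gripper_force: 0.0
target [0.7 0.1 0.4] xyz [ 0.76  -0.895 -0.082] r [0.0127 0.0825 0.0005] t 2.5
```

```bash
python3 -m pendant '[{"x":0.15,"y":-0.16,"z":0,"rx":0,"ry":0,"rz":0,"claw":1},{"x":0.3,"y":-0.33,"z":0,"rx":0,"ry":0.02,"rz":0,"claw":1},{"x":0.45,"y":-0.5,"z":0,"rx":0.005,"ry":0.04,"rz":0,"claw":1},{"x":0.6,"y":-0.67,"z":-0.04,"rx":0.01,"ry":0.06,"rz":0,"claw":1},{"x":0.74,"y":-0.83,"z":-0.08,"rx":0.013,"ry":0.082,"rz":0,"claw":1},{"x":0.76,"y":-0.99,"z":-0.15,"rx":0.013,"ry":0.082,"rz":0,"claw":1},{"x":0.76,"y":-1,"z":-0.3,"rx":0.013,"ry":0.082,"rz":0,"claw":1},{"x":0.76,"y":-1,"z":-0.4,"rx":0.013,"ry":0.082,"rz":0,"claw":1}]'; python3 - <<'E'
from geo import *
c=capture("wrist");cv2.imwrite("pics/w1.png",cv2.resize(c["color"][:,:,::-1],(784,588)))
P=cal([.10,0,.055]);go(P,tool(55))
for l in ["calendar","kickstand","stand_tip","stand_hinge"]:
    print(l,[(round(d["conf"],2),np.round(d["centre"]).tolist()) for d in search_frame(c,l)])
print(proj(c,[cal([.007,-.08,.2]),cal([.007,.08,.2]),cal([.007,.08,.004]),cal([.007,-.08,.004]),cal([.017,0,.14]),cal([.017,0,.006])]).round(),np.round(c["mtx"],1).tolist(),np.round(c["world_to_cam"],4).tolist())
E
```

```text
time_s: 3.5
tcp_pos: [0.6987, 0.0744, 0.3175]
ee_rot: [[0.954, -0.155, -0.257], [-0.149, -0.988, 0.04], [-0.26, -0.0, -0.965]]
wrist_force: [-0.0, 0.3, 0.6]
gripper_width: 0.998
gripper_force: 0.0
target [ 0.661  -0.0544  0.1073] xyz [-0.146 -0.518 -0.828] r [0.0169 0.1074 0.0003] t 3.55
calendar [(0.74, [378.0, 217.0]), (0.6, [545.0, 248.0])]
kickstand [(0.84, [379.0, 200.0]), (0.43, [557.0, 234.0])]
stand_tip [(0.74, [374.0, 202.0]), (0.5, [554.0, 234.0])]
stand_hinge [(0.85, [544.0, 247.0]), (0.61, [373.0, 212.0])]
[[447. 288.]
 [323. 288.]
 [316. 157.]
 [421. 156.]
 [381. 241.]
 [370. 154.]] [[308.8, 0.0, 281.3], [0.0, 308.8, 209.1], [0.0, 0.0, 1.0]] [[-0.1553, -0.9879, -0.0006, 0.1816], [0.8389, -0.1316, -0.5282, -0.4371], [0.5217, -0.0825, 0.8491, -0.8052], [0.0, 0.0, 0.0, 1.0]]
```

View pics/w1.png

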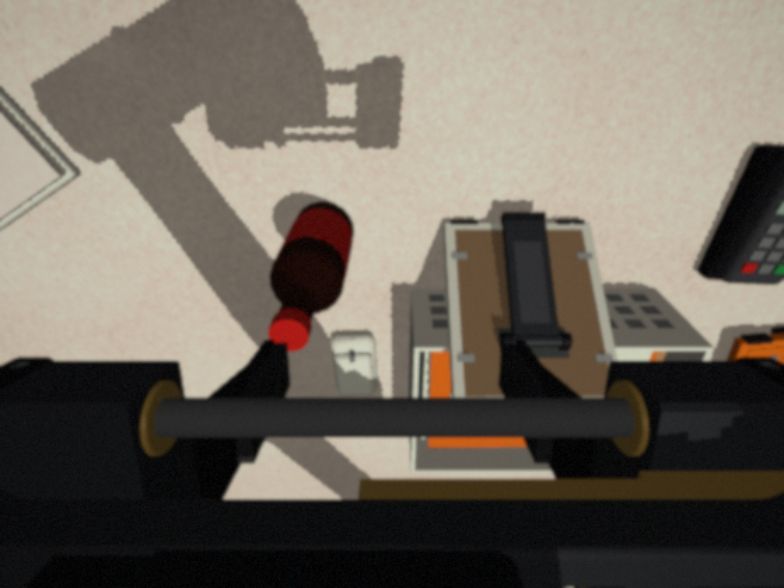

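Wrist view: the calendar's lower corners are at full-frame (319,157) and (420,159), against predicted (316,157) and (421,156). The kickstand toe is at (374,152) and the hinge at (383,243). The pose estimate holds, so I approach the bar.

```bash
python3 -m pendant '[{"x":0,"y":-0.2,"z":-0.1,"rx":0,"ry":0.03,"rz":0,"claw":1},{"x":0,"y":-0.38,"z":-0.2,"rx":0.01,"ry":0.06,"rz":0,"claw":1},{"x":-0.05,"y":-0.5,"z":-0.35,"rx":0.017,"ry":0.107,"rz":0,"claw":1},{"x":-0.1,"y":-0.52,"z":-0.55,"rx":0.017,"ry":0.107,"rz":0,"claw":1},{"x":-0.14,"y":-0.52,"z":-0.74,"rx":0.017,"ry":0.107,"rz":0,"claw":1},{"x":-0.146,"y":-0.52,"z":-0.83,"rx":0.017,"ry":0.107,"rz":0,"claw":1},{"x":-0.146,"y":-0.52,"z":-0.83,"rx":0.017,"ry":0.107,"rz":0,"claw":1},{"x":-0.146,"y":-0.52,"z":-0.83,"rx":0.017,"ry":0.107,"rz":0,"claw":1}]'; python3 - <<'E'
from geo import *
s=sense();P=cal([.016,0,.055]);go(P,tool(55),s)
T=calrot(YAW,LEAN).T@(s["tcp_pos"]-FOOT);print(T)
c=capture("wrist");cv2.imwrite("pics/w2.png",cv2.resize(c["color"][:,:,::-1],(784,588)))
print(proj(c,[cal([.007,.08,.2]),cal([.007,.08,.004]),cal([.007,-.08,.004]),cal([.017,0,.14]),cal([.017,0,.006]),cal([.022,.022,.055]),cal([.022,-.022,.055])]).round()*1.4)
E
```

```text
time_s: 4.75
tcp_pos: [0.6636, -0.0543, 0.1148]
ee_rot: [[0.818, -0.153, -0.555], [-0.125, -0.988, 0.088], [-0.562, -0.002, -0.827]]
wrist_force: [-0.4, 0.8, 0.4]
gripper_width: 1.002
gripper_force: 0.0
target [ 0.5938 -0.044   0.0579] xyz [-0.279  0.041 -0.228] r [-0.0001  0.0046 -0.    ] t 4.75
[0.10652002 0.00049162 0.05956005]
[[264.6 572.6]
 [270.2 259. ]
 [518.  260.4]
 [393.4 480.2]
 [393.4 260.4]
 [357.  340.2]
 [429.8 340.2]]
```

View pics/w2.png

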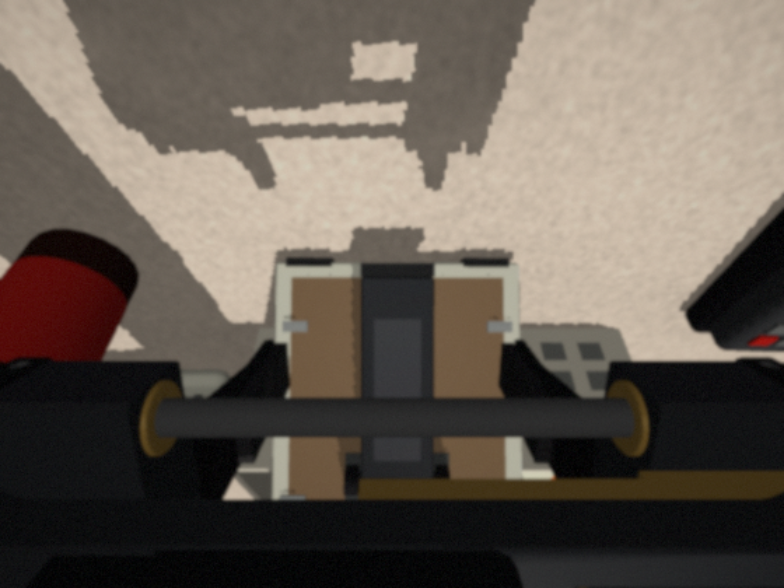

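Wrist close view: the bar is centred between the fingers (toe at (397,264), frame corners (277,264) and (517,264) in the enlarged picture). I go straight in.

```bash
python3 -m pendant '[{"x":-0.06,"y":0.01,"z":-0.05,"rx":0,"ry":0.004,"rz":0,"claw":1},{"x":-0.12,"y":0.02,"z":-0.1,"rx":0,"ry":0.004,"rz":0,"claw":1},{"x":-0.17,"y":0.03,"z":-0.14,"rx":0,"ry":0.004,"rz":0,"claw":1},{"x":-0.21,"y":0.035,"z":-0.17,"rx":0,"ry":0.004,"rz":0,"claw":1},{"x":-0.25,"y":0.04,"z":-0.2,"rx":0,"ry":0.004,"rz":0,"claw":1},{"x":-0.27,"y":0.04,"z":-0.22,"rx":0,"ry":0.004,"rz":0,"claw":1},{"x":-0.27,"y":0.04,"z":-0.22,"rx":0,"ry":0.004,"rz":0,"claw":1},{"x":-0.27,"y":0.04,"z":-0.22,"rx":0,"ry":0.004,"rz":0,"claw":1}]'; python3 - <<'E'
from geo import *
s=sense();P=cal([.013,0,.055]);go(P,tool(55),s)
T=calrot(YAW,LEAN).T@(s["tcp_pos"]-FOOT);print(T,s["wrist_force"])
c=capture("side")
cv2.imwrite("pics/s3.png",cv2.resize(c["color"][150:270,230:390,::-1],None,fx=4.8,fy=4.8,interpolation=cv2.INTER_CUBIC))
E
```

```text
time_s: 5.8
tcp_pos: [0.5954, -0.0445, 0.0581]
ee_rot: [[0.809, -0.153, -0.568], [-0.125, -0.988, 0.089], [-0.574, -0.0, -0.819]]
wrist_force: [-0.2, 0.4, -0.6]
gripper_width: 1.0
gripper_force: 0.0
target [ 0.5914 -0.0437  0.0561] xyz [-0.016  0.003 -0.008] r [-0.0002 -0.0003  0.0001] t 5.8
[ 0.01745874 -0.00018849  0.05423749] [-0.18369738  0.41181474 -0.60407655]
```

View pics/s3.png

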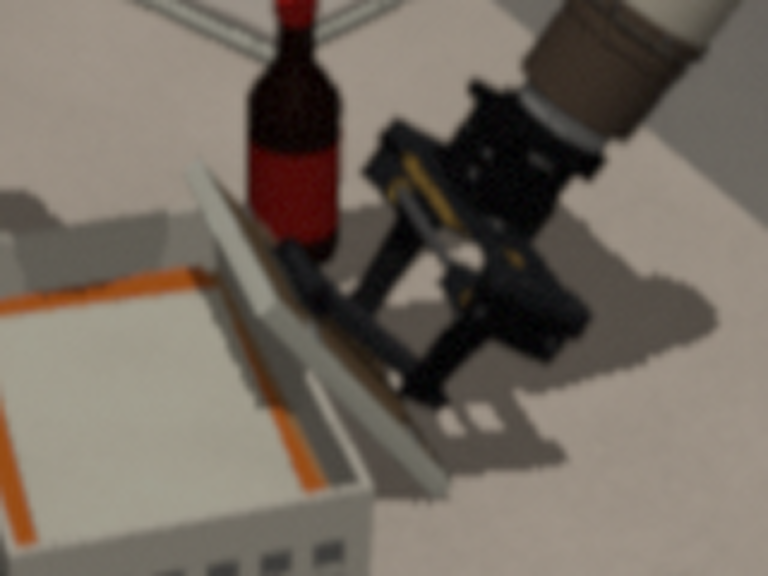

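Side view: both fingers straddle the bar just short of the back, finger end at about (425,390) in the crop. I go 6 mm deeper and close.

```bash
python3 -m pendant '[{"x":-0.01,"y":0.002,"z":-0.007,"rx":0,"ry":0,"rz":0,"claw":1},{"x":-0.019,"y":0.003,"z":-0.014,"rx":0,"ry":0,"rz":0,"claw":1},{"x":-0.019,"y":0.003,"z":-0.014,"rx":0,"ry":0,"rz":0,"claw":0.65},{"x":-0.019,"y":0.003,"z":-0.014,"rx":0,"ry":0,"rz":0,"claw":0.55},{"x":-0.019,"y":0.003,"z":-0.014,"rx":0,"ry":0,"rz":0,"claw":0.3},{"x":-0.019,"y":0.003,"z":-0.014,"rx":0,"ry":0,"rz":0,"claw":0.3},{"x":-0.019,"y":0.003,"z":-0.014,"rx":0,"ry":0,"rz":0,"claw":0.3},{"x":-0.019,"y":0.003,"z":-0.014,"rx":0,"ry":0,"rz":0,"claw":0.3}]'; python3 - <<'E'
from geo import *
s=sense()
T=calrot(YAW,LEAN).T@(s["tcp_pos"]-FOOT);print(T,s["wrist_force"],s["gripper_force"])
H=np.array([.017,0,.14])
# arc rows: rotate the tcp about the hinge
for a in [.1,.2,.3,.4,.5,.56,.6]:
    Q=R.from_euler('y',-a).as_matrix()   # tip outwards (+x) about hinge
    P=cal(H+Q@(T-H)); Rt=calrot(YAW,0)@Q@calrot(YAW,0).T
    print(a,((P-s["tcp_pos"])/.25).round(3),(R.from_matrix(Rt).as_rotvec()/np.pi).round(4))
E
```

```text
time_s: 6.85
tcp_pos: [0.59, -0.0438, 0.054]
ee_rot: [[0.808, -0.154, -0.569], [-0.126, -0.988, 0.088], [-0.576, -0.0, -0.818]]
wrist_force: [0.0, -0.6, 0.0]
gripper_width: 0.5
gripper_force: 30.0
[ 0.01065216 -0.00038831  0.05411081] [ 0.01119976 -0.55309551  0.00126655] 29.99980241060257
0.1 [ 0.028 -0.004  0.02 ] [-0.0049 -0.0315 -0.    ]
0.2 [ 0.054 -0.008  0.042] [-0.0097 -0.0629  0.    ]
0.3 [ 0.078 -0.012  0.067] [-0.0146 -0.0944  0.    ]
0.4 [ 0.099 -0.015  0.094] [-0.0195 -0.1258  0.    ]
0.5 [ 0.117 -0.018  0.123] [-0.0243 -0.1573  0.    ]
0.56 [ 0.126 -0.02   0.141] [-0.0273 -0.1762  0.    ]
0.6 [ 0.132 -0.02   0.154] [-0.0292 -0.1887  0.    ]
```

```bash
python3 -m pendant '[{"x":0.014,"y":-0.002,"z":0.01,"rx":-0.0025,"ry":-0.016,"rz":0,"claw":0.3},{"x":0.028,"y":-0.004,"z":0.02,"rx":-0.0049,"ry":-0.0315,"rz":0,"claw":0.3},{"x":0.041,"y":-0.006,"z":0.031,"rx":-0.0073,"ry":-0.0472,"rz":0,"claw":0.3},{"x":0.054,"y":-0.008,"z":0.042,"rx":-0.0097,"ry":-0.0629,"rz":0,"claw":0.3},{"x":0.066,"y":-0.01,"z":0.054,"rx":-0.0122,"ry":-0.0787,"rz":0,"claw":0.3},{"x":0.078,"y":-0.012,"z":0.067,"rx":-0.0146,"ry":-0.0944,"rz":0,"claw":0.3},{"x":0.089,"y":-0.0135,"z":0.08,"rx":-0.017,"ry":-0.11,"rz":0,"claw":0.3},{"x":0.099,"y":-0.015,"z":0.094,"rx":-0.0195,"ry":-0.1258,"rz":0,"claw":0.3}]'; python3 - <<'E'
from geo import *
s=sense();T0=np.array([.01065,-.00039,.05411]);H=np.array([.017,0,.14])
print(s["wrist_force"],s["moment"],s["gripper_force"])
r=R.from_matrix(tool(55).T@s["ee_rot"]).as_rotvec();print("turn",r)
for a in [.4,.45,.5,.54,.58,.62]:
    Q=R.from_euler('y',-a).as_matrix();P=cal(H+Q@(T0-H));print(a);go(P,calrot(YAW,0)@Q@calrot(YAW,0).T@np.array([[.808,-.154,-.569],[-.126,-.988,.088],[-.576,0,-.818]]),s)
E
```

```text
time_s: 7.85
tcp_pos: [0.6145, -0.0476, 0.0778]
ee_rot: [[0.966, -0.153, -0.208], [-0.15, -0.988, 0.033], [-0.211, -0.0, -0.978]]
wrist_force: [0.5, -1.1, 0.1]
gripper_width: 0.501
gripper_force: 30.0
[ 0.48700927 -1.06793442  0.0550959 ] [-0.3193151  -0.35402092  0.06575434] 29.999814927577972
turn [3.21735766e-04 3.98342538e-01 3.25344287e-04]
0.4
target [ 0.6147 -0.0477  0.0775] xyz [ 0.001 -0.    -0.001] r [ 0.      0.0003 -0.0002] t 7.85
0.45
target [ 0.617 -0.048  0.081] xyz [ 0.01  -0.002  0.013] r [-0.0024 -0.0154 -0.0002] t 7.85
0.5
target [ 0.6192 -0.0484  0.0847] xyz [ 0.019 -0.003  0.028] r [-0.0048 -0.0312 -0.0002] t 7.85
0.54
target [ 0.6208 -0.0486  0.0878] xyz [ 0.025 -0.004  0.04 ] r [-0.0068 -0.0437 -0.0002] t 7.85
0.58
target [ 0.6223 -0.0488  0.0909] xyz [ 0.031 -0.005  0.052] r [-0.0087 -0.0563 -0.0002] t 7.85
0.62
target [ 0.6237 -0.0491  0.094 ] xyz [ 0.037 -0.006  0.065] r [-0.0107 -0.0689 -0.0002] t 7.85
```

```bash
python3 -m pendant '[{"x":0.005,"y":-0.001,"z":0.006,"rx":-0.001,"ry":-0.008,"rz":0,"claw":0.3},{"x":0.01,"y":-0.002,"z":0.013,"rx":-0.0024,"ry":-0.0154,"rz":0,"claw":0.3},{"x":0.014,"y":-0.002,"z":0.02,"rx":-0.0036,"ry":-0.023,"rz":0,"claw":0.3},{"x":0.019,"y":-0.003,"z":0.028,"rx":-0.0048,"ry":-0.0312,"rz":0,"claw":0.3},{"x":0.022,"y":-0.003,"z":0.034,"rx":-0.0058,"ry":-0.0375,"rz":0,"claw":0.3},{"x":0.025,"y":-0.004,"z":0.04,"rx":-0.0068,"ry":-0.0437,"rz":0,"claw":0.3},{"x":0.025,"y":-0.004,"z":0.04,"rx":-0.0068,"ry":-0.0437,"rz":0,"claw":0.3},{"x":0.025,"y":-0.004,"z":0.04,"rx":-0.0068,"ry":-0.0437,"rz":0,"claw":0.3}]'; python3 - <<'E'
from geo import *
s=sense();print(s["wrist_force"],s["moment"])
r=R.from_matrix(tool(55).T@s["ee_rot"]).as_rotvec();print("turn",r)
E
```

```text
time_s: 8.85
tcp_pos: [0.6215, -0.0482, 0.0875]
ee_rot: [[0.985, -0.153, -0.073], [-0.153, -0.988, 0.012], [-0.074, -0.001, -0.997]]
wrist_force: [1.5, 0.6, -2.5]
gripper_width: 0.499
gripper_force: 30.0
[ 1.53245169  0.56307733 -2.46253767] [ 0.04225951 -0.79852214 -0.09341956]
turn [9.63982133e-04 5.37249225e-01 1.40207696e-04]
```

```bash
python3 -m pendant '[{"x":0.003,"y":0,"z":0.006,"rx":-0.001,"ry":-0.006,"rz":0,"claw":0.3},{"x":0.006,"y":-0.001,"z":0.012,"rx":-0.002,"ry":-0.0125,"rz":0,"claw":0.3},{"x":0.008,"y":-0.001,"z":0.018,"rx":-0.003,"ry":-0.019,"rz":0,"claw":0.3},{"x":0.01,"y":-0.001,"z":0.021,"rx":-0.0033,"ry":-0.022,"rz":0,"claw":0.3},{"x":0.012,"y":-0.002,"z":0.025,"rx":-0.004,"ry":-0.0255,"rz":0,"claw":0.3},{"x":0.012,"y":-0.002,"z":0.025,"rx":-0.004,"ry":-0.0255,"rz":0,"claw":0.3},{"x":0.012,"y":-0.002,"z":0.025,"rx":-0.004,"ry":-0.0255,"rz":0,"claw":0.3},{"x":0.012,"y":-0.002,"z":0.025,"rx":-0.004,"ry":-0.0255,"rz":0,"claw":0.3}]'; python3 - <<'E'
from geo import *
s=sense();print(s["wrist_force"],s["moment"])
r=R.from_matrix(tool(55).T@s["ee_rot"]).as_rotvec();print("turn",r)
c=capture("side")
cv2.imwrite("pics/s4.png",cv2.resize(c["color"][150:270,230:390,::-1],None,fx=4.8,fy=4.8,interpolation=cv2.INTER_CUBIC))
E
```

```text
time_s: 9.85
tcp_pos: [0.6239, -0.049, 0.0937]
ee_rot: [[0.988, -0.153, 0.006], [-0.153, -0.988, -0.001], [0.006, -0.0, -1.0]]
wrist_force: [0.9, 0.1, -0.1]
gripper_width: 0.502
gripper_force: 30.0
[ 0.94425545  0.1022537  -0.1073955 ] [ 0.22552866 -0.15303684 -0.09667559]
turn [2.37617458e-04 6.16943720e-01 3.45820297e-04]
```

View pics/s4.png

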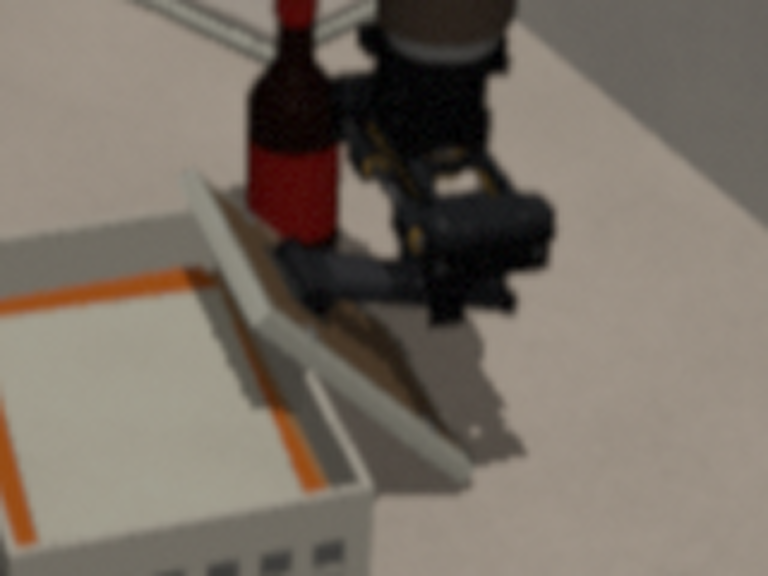

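Side crop: the bar is fully out and past the stop has begun turning the panel. The foot edge moved from (445,490) to (470,480), about 10 mm out. I back off along the arc to settle it again.

```bash
python3 -m pendant '[{"x":-0.003,"y":0,"z":-0.006,"rx":0.001,"ry":0.006,"rz":0,"claw":0.3},{"x":-0.006,"y":0.001,"z":-0.012,"rx":0.002,"ry":0.0125,"rz":0,"claw":0.3},{"x":-0.008,"y":0.001,"z":-0.018,"rx":0.003,"ry":0.019,"rz":0,"claw":0.3},{"x":-0.01,"y":0.001,"z":-0.021,"rx":0.0033,"ry":0.022,"rz":0,"claw":0.3},{"x":-0.012,"y":0.002,"z":-0.025,"rx":0.004,"ry":0.0255,"rz":0,"claw":0.3},{"x":-0.012,"y":0.002,"z":-0.027,"rx":0.004,"ry":0.0275,"rz":0,"claw":0.3},{"x":-0.012,"y":0.002,"z":-0.027,"rx":0.004,"ry":0.0275,"rz":0,"claw":0.3},{"x":-0.012,"y":0.002,"z":-0.027,"rx":0.004,"ry":0.0275,"rz":0,"claw":0.3}]'; python3 - <<'E'
from geo import *
s=sense();print(s["wrist_force"],s["moment"])
r=R.from_matrix(tool(55).T@s["ee_rot"]).as_rotvec();print("turn",r)
c=capture("side");d=capture("scene")
a=cv2.resize(c["color"][160:260,240:370,::-1],None,fx=4.4,fy=4.4,interpolation=cv2.INTER_CUBIC)
b=cv2.resize(d["color"][180:290,210:300,::-1],None,fx=4,fy=4,interpolation=cv2.INTER_CUBIC);b=b[:440]
a=a[:440];cv2.imwrite("pics/s5.png",np.hstack([a,b])[:, :800] if a.shape[0]==b.shape[0] else a);print(a.shape,b.shape)
E
```

```text
time_s: 10.9
tcp_pos: [0.622, -0.0486, 0.087]
ee_rot: [[0.985, -0.153, -0.078], [-0.153, -0.988, 0.012], [-0.079, 0.0, -0.997]]
wrist_force: [5.9, -1.9, -2.7]
gripper_width: 0.503
gripper_force: 30.0
[ 5.9290536  -1.86120693 -2.73365855] [-4.64297183e-01 -1.93194558e+00 -1.42498678e-03]
turn [-3.24220869e-04  5.32101618e-01  2.77653697e-04]
(440, 572, 3) (440, 360, 3)
```

View pics/s5.png

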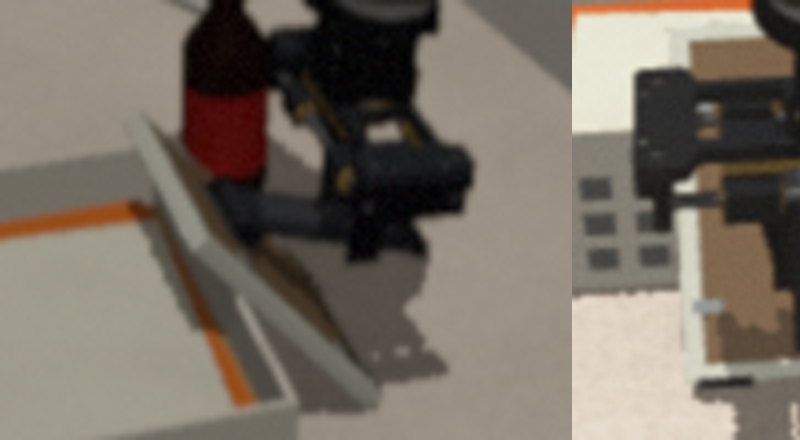

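```bash
python3 -m pendant '[{"x":0,"y":0,"z":0,"rx":0,"ry":0,"rz":0,"claw":0.6},{"x":0,"y":0,"z":0,"rx":0,"ry":0,"rz":0,"claw":0.85},{"x":0,"y":0,"z":0,"rx":0,"ry":0,"rz":0,"claw":0.85},{"x":0.01,"y":0,"z":0.1,"rx":0,"ry":0,"rz":0,"claw":0.85},{"x":0.02,"y":0,"z":0.25,"rx":0,"ry":0,"rz":0,"claw":0.7},{"x":0.05,"y":0,"z":0.45,"rx":0,"ry":0,"rz":0,"claw":0.6},{"x":0.1,"y":0,"z":0.65,"rx":0,"ry":0,"rz":0,"claw":0.6},{"x":0.1,"y":0,"z":0.8,"rx":0,"ry":0,"rz":0,"claw":0.6}]'; python3 - <<'E'
from geo import *
s=sense();print(np.round(s["joints"],1),s["wrist_force"])
Rz=calrot(YAW,0)
for sg in (1,-1):
    Rt=tool(126)@R.from_euler('z',90*sg,degrees=True).as_matrix();print(sg,Rt[:,0].round(2));go(cal([0,0,.28]),Rt,s)
d=capture("scene");c=capture("side")
a=cv2.resize(c["color"][160:260,240:370,::-1],None,fx=3.8,fy=3.8,interpolation=cv2.INTER_CUBIC)
b=cv2.resize(d["color"][190:285,215:325,::-1],None,fx=3.8,fy=4,interpolation=cv2.INTER_CUBIC)
cv2.imwrite("pics/s6.png",np.hstack([a,b[:380]])[:,:800]);
E
```

```text
time_s: 12.0
tcp_pos: [0.6462, -0.0484, 0.2894]
ee_rot: [[0.985, -0.153, -0.079], [-0.153, -0.988, 0.012], [-0.079, 0.0, -0.997]]
wrist_force: [0.2, -0.3, -0.8]
gripper_width: 0.609
gripper_force: 0.0
[  9.3  25.   14.9  -1.4 -84.2  72.1] [ 0.23733376 -0.30575508 -0.80730588]
1 [-0.15 -0.99  0.  ]
target [ 0.4504 -0.0218  0.2305] xyz [-0.783  0.106 -0.236] r [ 0.1093 -0.1954 -0.4895] t 12.0
-1 [0.15 0.99 0.  ]
target [ 0.4504 -0.0218  0.2305] xyz [-0.783  0.106 -0.236] r [-0.1631 -0.153   0.4897] t 12.0
```

View pics/s6.png

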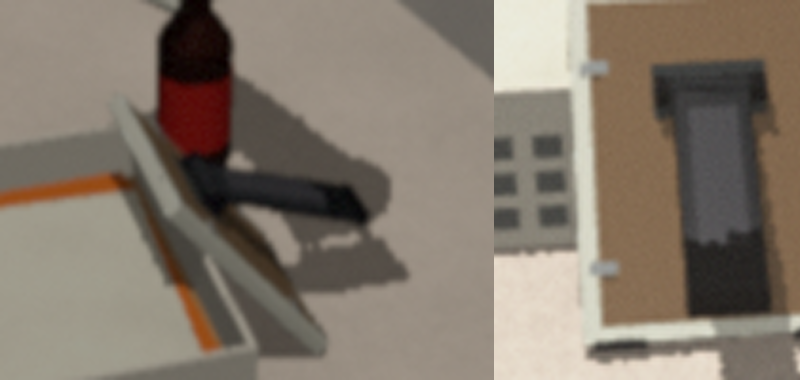

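```bash
python3 - <<'E'
from geo import *
d=capture("scene");c=capture("side")
f2=FOOT+calrot(YAW,0)@[.0075,0,0]
for lean in (36,38,40):
  for ph in (.4,.48,.56):
    H=np.array([.017,0,.14]);Q=R.from_euler('y',-ph).as_matrix()
    tip=cal(H+Q@[0,0,-.134],f2,np.radians(lean));print(lean,ph,proj(c,tip).round(1),proj(d,tip).round(1))
E
python3 -m pendant '[{"x":-0.05,"y":0,"z":0.05,"rx":0.012,"ry":-0.022,"rz":-0.054,"claw":0.6},{"x":-0.15,"y":0.02,"z":0.1,"rx":0.024,"ry":-0.043,"rz":-0.109,"claw":0.6},{"x":-0.3,"y":0.04,"z":0.1,"rx":0.036,"ry":-0.065,"rz":-0.163,"claw":0.6},{"x":-0.45,"y":0.06,"z":0.1,"rx":0.049,"ry":-0.087,"rz":-0.218,"claw":0.6},{"x":-0.6,"y":0.08,"z":0.1,"rx":0.061,"ry":-0.109,"rz":-0.272,"claw":0.6},{"x":-0.75,"y":0.1,"z":0.1,"rx":0.073,"ry":-0.13,"rz":-0.326,"claw":0.6},{"x":-0.8,"y":0.11,"z":0.1,"rx":0.085,"ry":-0.152,"rz":-0.381,"claw":0.6},{"x":-0.8,"y":0.11,"z":0.1,"rx":0.097,"ry":-0.174,"rz":-0.435,"claw":0.6}]'; cat >> geo.py <<'E'
FOOT1=FOOT+calrot(YAW,0)@[.0075,0,0]; LEAN1=np.radians(38)
RZ=R.from_euler('z',90,degrees=True).as_matrix()
E
python3 - <<'E'
from geo import *
s=sense();print(np.round(s["joints"],1));go(cal([0,0,.26],FOOT1,LEAN1),tool(128)@RZ,s)
E
```

```text
36 0.4 [[332.8 218.5]] [[276.1 273. ]]
36 0.48 [[334.6 215.7]] [[276.4 271.4]]
36 0.56 [[336.2 212.7]] [[276.6 269.4]]
38 0.4 [[332.2 218.2]] [[276.  271.8]]
38 0.48 [[333.9 215.3]] [[276.3 270. ]]
38 0.56 [[335.4 212.3]] [[276.5 267.8]]
40 0.4 [[331.6 217.9]] [[276.  270.6]]
40 0.48 [[333.2 215. ]] [[276.2 268.6]]
40 0.56 [[334.6 212. ]] [[276.3 266.3]]
time_s: 13.2
tcp_pos: [0.445, -0.0231, 0.3106]
ee_rot: [[0.125, -0.86, 0.494], [-0.99, -0.142, 0.003], [0.068, -0.489, -0.869]]
wrist_force: [0.0, -1.3, -0.1]
gripper_width: 0.602
gripper_force: 0.0
[ 26.1 -15.7 -40.3  19.5 -39.9 -30.1]
target [ 0.4622 -0.0237  0.2089] xyz [ 0.069 -0.002 -0.407] r [ 0.0209 -0.0484 -0.0871] t 13.2
```

```bash
python3 -m pendant '[{"x":0,"y":0,"z":-0.05,"rx":0.011,"ry":-0.025,"rz":-0.045,"claw":0.6},{"x":0.01,"y":0,"z":-0.12,"rx":0.021,"ry":-0.048,"rz":-0.087,"claw":0.6},{"x":0.03,"y":0,"z":-0.2,"rx":0.021,"ry":-0.048,"rz":-0.087,"claw":0.6},{"x":0.05,"y":0,"z":-0.3,"rx":0.021,"ry":-0.048,"rz":-0.087,"claw":0.6},{"x":0.069,"y":-0.002,"z":-0.4,"rx":0.021,"ry":-0.048,"rz":-0.087,"claw":0.6},{"x":0.069,"y":-0.002,"z":-0.407,"rx":0.021,"ry":-0.048,"rz":-0.087,"claw":0.6},{"x":0.069,"y":-0.002,"z":-0.407,"rx":0.021,"ry":-0.048,"rz":-0.087,"claw":0.6},{"x":0.069,"y":-0.002,"z":-0.407,"rx":0.021,"ry":-0.048,"rz":-0.087,"claw":0.6}]'
python3 - <<'E'
from geo import *
s=sense();print(np.round(s["joints"],1));go(cal([0,0,.17],FOOT1,LEAN1),tool(128)@RZ,s)
c=capture("side");d=capture("wrist")
a=cv2.resize(c["color"][120:270,210:360,::-1],(400,400));b=cv2.resize(d["color"][:,:,::-1],(400,300))
cv2.imwrite("pics/s7.png",np.hstack([a,np.vstack([b,b[:100]*0])]))
E
```

```text
time_s: 14.2
tcp_pos: [0.4738, -0.0227, 0.2333]
ee_rot: [[-0.149, -0.796, 0.586], [-0.989, 0.119, -0.09], [0.002, -0.593, -0.805]]
wrist_force: [0.1, 0.6, -0.0]
gripper_width: 0.596
gripper_force: 0.0
[  8.9  -9.1 -61.3  75.2 -10.7 -89.1]
target [ 0.517  -0.0321  0.138 ] xyz [ 0.173 -0.038 -0.381] r [-0.0007 -0.009  -0.0012] t 14.2
```

View pics/s7.png

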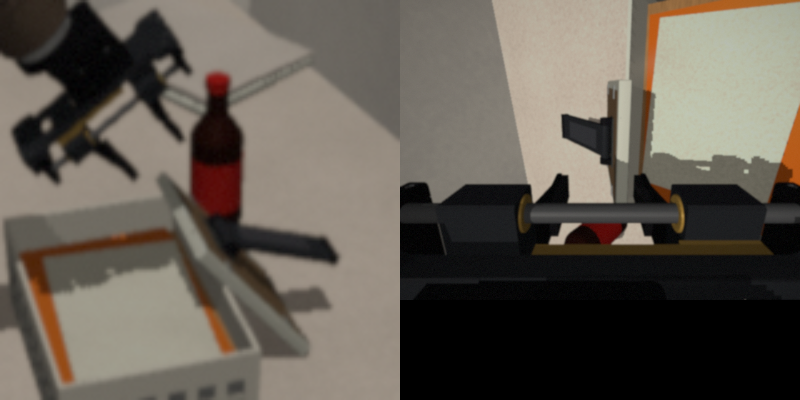

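The wrist cannot reach this pose: joint 3 is at its limit and the TCP stayed 25 mm high. I fit a quick kinematic model to the readings to choose a reachable grasp.

```bash
cat > kin.py <<'E'
from geo import *
E_=lambda a,t:R.from_euler(a,t,degrees=True).as_matrix()
LO=np.array([-179.83,-69.29,-61.27,-181.25,-171.15,-177.46]);HI=np.array([179.83,118.12,80.66,117.63,-9.14,177.46])
def fk(q,p,s4=1,s6=1):
    o,h,a,b,d,w,L=p
    A=E_('z',q[0]);P=A@[o,0,h];A=A@E_('y',q[1]);P=P+A@[0,0,a];A=A@E_('y',-q[2]);P=P+A@[b,0,d]
    A=A@E_('x',s4*q[3])@E_('y',-q[4]);P=P+A@[L,0,w];A=A@E_('x',s6*q[5]);return P,A
D=[([79.103,22.042,.453,0,-68.411,-14.817],[.27089,.56256,.2215]),([9.3,25,14.9,-1.4,-84.2,72.1],[.6462,-.0484,.2894]),
([26.1,-15.7,-40.3,19.5,-39.9,-30.1],[.445,-.0231,.3106]),([8.9,-9.1,-61.3,75.2,-10.7,-89.1],[.4738,-.0227,.2333])]
Z=[None,[-.079,.012,-.997],[.494,.003,-.869],[.586,-.09,-.805]]
best=None
for s4 in (1,-1):
    r=least_squares(lambda p:np.concatenate([fk(q,p,s4)[0]-x for q,x in D]+[(p-[0,.3,.45,.4,0,0,.25])*.003]),[0,.3,.45,.4,0,0,.25])
    if best is None or r.cost<best[0]: best=(r.cost,s4,r.x,np.abs(r.fun[:12]).max())
S4,PP=best[1],best[2]
# constant tool mounting from the start pose
def toolR(q,s6):return fk(q,PP,S4,s6)[1]
RS=np.array([[.900874,-.434081,-.000879],[-.434082,-.900871,-.00201],[.00008,.002192,-.999998]])
R14=np.array([[-.149,-.796,.586],[-.989,.119,-.09],[.002,-.593,-.805]])
e=[]
for s6 in (1,-1):
    M=toolR(D[0][0],s6).T@RS;e.append((np.abs(toolR(D[3][0],s6)@M-R14).max(),s6,M))
_,S6,M=min(e,key=lambda t:t[0])
def FK(q):
    P,A=fk(q,PP,S4,S6);return P,A@M
def IK(p,Rt,q0=None):
    best=None
    for s in ([q0] if q0 is not None else [])+[x for x,_ in D]+[[0,0,-40,-75,-20,89],[0,0,-40,0,-30,-20]]:
        def f(q):
            P,A=FK(q);return np.r_[(P-p)*10,R.from_matrix(A@Rt.T).as_rotvec()]
        r=least_squares(f,np.clip(s,LO+.1,HI-.1),bounds=(LO,HI),x_scale=30)
        if best is None or r.cost<best.cost:best=r
        if r.cost<1e-6:break
    return best.x.round(1),np.linalg.norm(best.fun[:3])*100,np.degrees(np.linalg.norm(best.fun[3:]))
E
python3 - <<'E'
from kin import *
print(best,[x[0] for x in e]);print([np.round(fk(q,PP,S4)[1][:,0]-z,3) for (q,_),z in zip(D[1:],Z[1:])])
for s in (.26,.22,.19,.17):
  for e_ in (128,120,112):
    print(s,e_,*IK(cal([0,0,s],FOOT1,LEAN1),tool(e_)@RZ))
E
```

```text
(np.float64(0.02973256564194857), -1, array([-0.14092377,  0.33056043,  0.8739196 ,  0.43156603,  0.02411536,
        0.01951773,  0.79198986]), np.float64(0.16716325668022652)) [np.float64(1.7707122096434562), np.float64(0.002154797202186365)]
[array([ 0.001, -0.   ,  0.   ]), array([ 0.001,  0.001, -0.   ]), array([-0.,  0., -0.])]
0.26 128 [  83.1   -4.2  -61.3   51.7  -49.4 -132.7] 0.7482291468011031 1.9038477813718095
0.26 120 [ 18.7  -6.4 -55.2  44.6 -19.2 -67.2] 3.192082170002177e-09 1.1756828554309258e-09
0.26 112 [  6.2  -3.1 -44.5  12.1 -27.7 -24.7] 3.896451444423143e-10 1.7700421258939122e-10
0.22 128 [  41.5   -0.9  -61.3   74.5  -28.1 -118.4] 1.4005923211639892 4.761946054016129
0.22 120 [  9.9  -2.2 -58.   60.4 -10.7 -76.3] 4.3646187614589e-11 4.022983554219979e-12
0.22 112 [  4.2   0.3 -46.9  13.2 -21.7 -24.3] 6.831287306117198e-12 3.340584347098336e-13
0.19 128 [  23.     1.9  -61.3   91.9  -18.  -120. ] 1.6510511377726904 6.057095384895484
0.19 120 [   8.7    1.4  -59.2   86.9   -9.1 -102.1] 0.07610230999230784 0.4400383254601938
0.19 112 [  2.9   3.  -48.4  14.8 -17.4 -25. ] 2.2247786310271854e-13 4.20977432416441e-15
0.17 128 [   9.4    3.7  -61.3  117.6  -11.  -133.8] 1.7294329968523574 6.613312755019074
0.17 120 [   7.7    3.8  -59.9  108.    -9.1 -122.6] 0.08274558566606385 0.499425242449871
0.17 112 [  2.1   4.9 -49.4  16.4 -14.5 -26. ] 7.804034879959753e-12 1.1264448835477687e-11
```

```bash
sed -i 's/o,h,a,b,d,w,L=p/o,h,a,b,d,w,L,Y=p/; s/P=A@\[o,0,h\]/P=A@[o,Y,h]/; s/\[0,.3,.45,.4,0,0,.25\]/[0,.3,.45,.4,0,0,.25,-.16]/g' kin.py
python3 - <<'E'
from kin import *
print(best,[x[0] for x in e])
for s in (.26,.22,.19,.175):
  for e_ in (128,124,120,116,112):
    print(s,e_,*IK(cal([0,0,s],FOOT1,LEAN1),tool(e_)@RZ))
E
```

```text
(np.float64(0.0018730120917334094), -1, array([ 0.11922166, -0.04081005,  0.55786363,  0.15498888,  0.1472468 ,
        0.09987376,  0.31583136, -0.15691576]), np.float64(0.02917021573706552)) [np.float64(1.7707122096434562), np.float64(0.002154797202186365)]
0.26 128 [  12.    -7.8  -61.3   93.5  -11.1 -110. ] 1.2530013995310683 1.8095623245298418
0.26 124 [  10.5   -7.2  -61.3   89.    -9.1 -104.6] 2.39874710226011 3.4964101880685963
0.26 120 [ 19.   -9.8 -61.3  48.3 -21.3 -71.6] 3.279492576279851 3.766641133431396
0.26 116 [ 18.4  -9.6 -61.3  38.2 -20.7 -61.5] 1.597701652343033 2.082368019152966
0.26 112 [ 18.   -9.3 -61.3  28.9 -20.5 -52.4] 1.286865532891264e-12 7.025808771363094e-13
0.22 128 [  13.2   -2.8  -61.1  107.7  -14.  -125.8] 7.597293377098616e-10 1.1387242808468349e-09
0.22 124 [  10.9   -2.1  -60.8   96.4  -11.  -113. ] 1.3235655924111315e-12 1.7928210812470395e-12
0.22 120 [   9.6   -1.8  -61.3   86.8   -9.1 -102.7] 0.8558889092558482 1.1866847299653351
0.22 116 [   9.6   -1.6  -61.3   84.5   -9.1 -100.4] 3.2096555382904928 4.612634062456002
0.22 112 [ 16.3  -3.7 -61
[... 271 characters left out ...]
 -59.7   98.3   -9.1 -114. ] 0.0374562186116539 0.21352599870540268
0.19 116 [  9.    2.2 -61.3  81.8  -9.1 -97.8] 0.28960441541878007 1.3190819180403173
0.19 112 [  9.    2.4 -61.3  79.5  -9.1 -95.4] 2.618479700586376 4.223253971018162
0.175 128 [  14.1    2.9  -61.3  117.6  -17.2 -137.5] 0.9120487586468291 2.2097755499892697
0.175 124 [  11.2    4.3  -59.1  117.6  -12.5 -134.9] 1.0486882385953148e-05 2.563773354028349e-05
0.175 120 [   8.9    5.1  -58.5  106.2   -9.1 -121.7] 0.004949229725550528 0.02550810172508063
0.175 116 [   8.7    4.5  -60.2   88.8   -9.1 -104.5] 0.22900255461517846 1.5490966144170684
0.175 112 [  8.8   4.2 -61.3  77.2  -9.1 -93.2] 1.1550786311431815 2.702618689608429
```

```bash
sed -i "s/P=A@\[o,Y,h\]/P=A@[o,0,h]/; s/A=A@E_('x',s4\*q\[3\])@E_('y',-q\[4\])/A=A@E_('x',s4*q[3]);P=P+A@[0,Y,0];A=A@E_('y',-q[4])/" kin.py
python3 - <<'E'
from kin import *
print(best,[x[0] for x in e])
for s in (.26,.22,.19,.175):
  for e_ in (128,124,120,116,112):
    print(s,e_,*IK(cal([0,0,s],FOOT1,LEAN1),tool(e_)@RZ))
E
```

```text
(np.float64(6.860250145870383e-07), -1, array([-1.95495277e-04,  1.61872825e-01,  5.64957609e-01,  4.21477879e-01,
       -4.01554021e-04,  1.26440744e-04,  3.07935863e-01, -1.59745104e-01]), np.float64(0.0006467555733969677)) [np.float64(1.7707122096434562), np.float64(0.002154797202186365)]
0.26 128 [ 13.4  -7.9 -61.3  64.9 -12.9 -83.1] 2.1076469229265693 5.166354034457764
0.26 124 [ 13.6  -7.8 -61.3  64.5 -13.2 -83. ] 0.5613975500161991 1.3754904402410322
0.26 120 [ 20.2  -7.2 -57.3  48.  -19.1 -72. ] 7.841947897716464e-13 2.9780727544597895e-13
0.26 116 [ 23.7  -5.9 -51.1  32.6 -26.  -59.6] 2.2782078589394384e-08 8.118010533950133e-09
0.26 112 [ 24.1  -4.3 -45.5  22.7 -32.1 -50.4] 4.837798870069396e-12 1.8569378967201828e-12
0.22 128 [  3.9  -1.7 -61.3  85.8  -9.1 -97. ] 2.921611012518381 7.656365950438995
0.22 124 [  5.8  -1.7 -61.   79.9  -9.1 -92.5] 1.5079426068531017 4.179225944305713
0.22 120 [  8.5  -1.6 -60.1  70.6  -9.1 -85.5] 0.21807470094470982 0.5964574798462899
0.22 116 [ 18.7  -0.6 -53.6  41.7 -17.8 -65.3] 7.236616894785974e-10 2.592060757662149e-10
0.22 112 [ 21.2  
[... 259 characters left out ...]
  8.1   3.  -58.2  69.9  -9.1 -84.8] 1.1631200219317996 3.307649133887069
0.19 116 [ 11.8   3.2 -56.4  57.8 -10.5 -75.9] 5.371371731051207e-13 1.493940364390057e-13
0.19 112 [ 18.8   4.6 -48.   30.4 -20.2 -54.7] 1.2417518519112548e-13 8.841469564520734e-15
0.175 128 [ -22.2    5.9  -48.8 -167.7   -9.1  177.5] 2.9469492562482364 9.308418860272448
0.175 124 [  -2.8    5.   -59.2  105.2   -9.1 -111. ] 2.242241457055696 7.9325077399126736
0.175 120 [  7.8   5.2 -57.2  69.7  -9.1 -84.6] 1.574947074205567 4.567359270388661
0.175 116 [  9.9   5.4 -56.2  61.4  -9.1 -78.1] 0.2899145673861926 0.8422287040465914
0.175 112 [ 17.4   6.5 -48.7  33.6 -17.5 -56.9] 2.457143834375398e-09 9.243298298137506e-10
```

```bash
cat >> kin.py <<'E'
def gr(lean,beta,roll):
    A=calrot(YAW,lean);b=np.radians(beta);z=-np.cos(b)*A[:,2]+np.sin(b)*A[:,1];y=roll*A[:,0];return np.c_[np.cross(y,z),y,z]
def gp(foot,lean,beta,roll,yg,zg,back=0):
    Rt=gr(lean,beta,roll);return foot+calrot(YAW,lean)@[0,yg,zg]+Rt[:,2]*(.019-back),Rt
E
python3 - <<'E'
from kin import *
for roll in (1,-1):
  for beta in (-60,-45,-30,-15,15,30,45,60):
    yg=-np.sign(beta)*.03;q=None;out=[]
    for lean,back in ((38,.08),(38,0),(20,0),(0,0),(-17.2,0),(-17.2,.08)):
        q,pe,re=IK(*gp(FOOT1 if lean>30 else FOOT,np.radians(lean),beta,roll,yg,.185,back),q)
        out.append((round(pe,1),round(re,1)))
        if lean==38:qs=q
    print(roll,beta,out,qs,q)
E
```

```text
1 -60 [(np.float64(0.0), np.float64(0.0)), (np.float64(0.0), np.float64(0.0)), (np.float64(0.0), np.float64(0.0)), (np.float64(0.0), np.float64(0.0)), (np.float64(0.0), np.float64(0.0)), (np.float64(0.0), np.float64(0.0))] [ 38.4  31.6 -45.1  58.  -73.4  60.3] [  28.8   48.3   10.7   37.6 -102.8  143.1]
1 -45 [(np.float64(0.0), np.float64(0.0)), (np.float64(0.0), np.float64(0.0)), (np.float64(0.0), np.float64(0.0)), (np.float64(0.0), np.float64(0.0)), (np.float64(0.0), np.float64(0.0)), (np.float64(0.0), np.float64(0.0))] [ 34.4  23.  -52.5  69.6 -60.1  58.7] [  25.5   45.    16.9   28.3 -100.8  148.3]
1 -30 [(np.float64(0.0), np.float64(0.0)), (np.float64(0.0), np.float64(0.0)), (np.float64(0.0), np.float64(0.0)), (np.float64(0.0), np.float64(0.0)), (np.float64(0.0), np.float64(0.0)), (np.float64(0.0), np.float64(0.0))] [ 24.   15.  -58.7  88.1 -45.1  55.2] [ 21.   42.1  22.5  18.1 -99.6 153.2]
1 -15 [(np.float64(0.5), np.float64(0.9)), (np.float64(0.4), np.float64(1.1)), (np.float64(0.0), np.float64(0.0)), (np.float64(0.0), np.float64(0.0)), (np.float64(0.0), np.float64(0.0)), (np.
[... 3085 characters left out ...]
4(0.0))] [-18.   11.9 -24.8 -64.4 -40.   66.8] [ -11.    38.8   34.   -30.  -101.6   -4.3]
-1 45 [(np.float64(0.0), np.float64(0.0)), (np.float64(0.0), np.float64(0.0)), (np.float64(0.0), np.float64(0.0)), (np.float64(0.0), np.float64(0.0)), (np.float64(0.0), np.float64(0.0)), (np.float64(0.0), np.float64(0.0))] [-27.3  19.6 -19.8 -69.2 -60.   77.7] [ -18.3   40.8   33.9  -43.  -103.7   -0.4]
-1 60 [(np.float64(0.0), np.float64(0.0)), (np.float64(0.0), np.float64(0.0)), (np.float64(0.0), np.float64(0.0)), (np.float64(0.0), np.float64(0.0)), (np.float64(0.0), np.float64(0.0)), (np.float64(0.0), np.float64(0.0))] [-31.6  28.2 -14.4 -70.6 -76.8  83.1] [ -24.9   43.7   32.2  -55.5 -106.1    3.5]
```

```bash
cat >> kin.py <<'E'
from scipy.spatial.transform import Slerp
def path(q,ps,n=8):
    p0,R0=ps[0]
    for p1,R1 in ps[1:]:
        sl=Slerp([0,1],R.from_matrix([R0,R1]))
        print("seg",np.round(p1,3))
        for t in np.linspace(0,1,n+1)[1:]:
            q,pe,re=IK(p0+(p1-p0)*t,sl(t).as_matrix(),q);print(q,round(pe,2),round(re,2))
        p0,R0=np.array(p1),R1
    return q
E
python3 - <<'E'
from kin import *
s=sense();r=np.radians
W1=(np.array([.48,-.05,.33]),gr(r(5),10,-1))
W2=gp(FOOT1,r(38),30,-1,-.03,.185,.09)
path(np.array(s["joints"]),[(np.array(s["tcp_pos"]),np.array(s["ee_rot"])),W1,W2],6)
go(*W1)
E
```

```text
seg [ 0.48 -0.05  0.33]
[ 22.3  -9.3 -50.2  35.3 -24.9 -59.9] 0.0 0.0
[ 21.7  -8.1 -39.5  17.4 -35.3 -42.4] 0.0 0.0
[ 18.3  -6.1 -30.3   6.8 -45.2 -30.7] 0.0 0.0
[ 14.5  -3.8 -22.2  -0.1 -54.6 -22.9] 0.0 0.0
[ 11.   -1.2 -14.8  -4.9 -63.8 -17.7] 0.0 0.0
[  7.8   1.6  -8.   -8.5 -72.7 -14.1] 0.0 0.0
seg [ 0.46  -0.09   0.198]
[  5.4  -0.5 -13.2 -11.5 -64.4  -8.4] 0.0 0.0
[  2.4  -1.9 -17.6 -16.  -56.8  -0.8] 0.0 0.0
[ -1.7  -2.5 -20.9 -22.7 -50.5   9.5] 0.0 0.0
[ -7.3  -1.9 -23.1 -32.2 -46.5  23.3] 0.0 0.0
[-14.8  -0.1 -24.2 -44.  -45.7  40.7] 0.0 0.0
[-23.6   3.1 -25.3 -56.3 -48.2  59.8] 0.0 0.0
target [ 0.48 -0.05  0.33] xyz [ 0.025 -0.11   0.387] r [0.0789 0.1639 0.0184] t 14.3
```

```bash
python3 -m pendant '[{"x":0,"y":0,"z":0.1,"rx":0.018,"ry":0.038,"rz":0.004,"claw":0.6},{"x":0.01,"y":-0.04,"z":0.2,"rx":0.036,"ry":0.076,"rz":0.008,"claw":0.6},{"x":0.02,"y":-0.08,"z":0.3,"rx":0.055,"ry":0.114,"rz":0.013,"claw":0.6},{"x":0.025,"y":-0.11,"z":0.387,"rx":0.079,"ry":0.164,"rz":0.018,"claw":0.6},{"x":0.025,"y":-0.11,"z":0.387,"rx":0.079,"ry":0.164,"rz":0.018,"claw":0.6},{"x":0.025,"y":-0.11,"z":0.387,"rx":0.079,"ry":0.164,"rz":0.018,"claw":0.6},{"x":0.025,"y":-0.11,"z":0.387,"rx":0.079,"ry":0.164,"rz":0.018,"claw":0.6},{"x":0.025,"y":-0.11,"z":0.387,"rx":0.079,"ry":0.164,"rz":0.018,"claw":0.6}]'
python3 - <<'E'
from kin import *
s=sense();print(np.round(s["joints"],1));r=np.radians
go(*gp(FOOT1,r(38),30,-1,-.03,.185,.09),s)
E
```

```text
time_s: 15.3
tcp_pos: [0.4798, -0.0505, 0.3292]
ee_rot: [[-0.138, -0.984, 0.11], [-0.975, 0.154, 0.157], [-0.171, -0.085, -0.982]]
wrist_force: [-0.8, 0.2, 0.4]
gripper_width: 0.595
gripper_force: 0.0
[  7.8   1.7  -8.1  -8.5 -72.8 -14.3]
target [ 0.4604 -0.0897  0.1982] xyz [-0.077 -0.157 -0.524] r [ 0.0761 -0.1961  0.042 ] t 15.3
```

```bash
python3 -m pendant '[{"x":-0.03,"y":-0.05,"z":-0.03,"rx":0.013,"ry":-0.033,"rz":0.007,"claw":0.6},{"x":-0.06,"y":-0.1,"z":-0.08,"rx":0.026,"ry":-0.066,"rz":0.014,"claw":0.6},{"x":-0.077,"y":-0.15,"z":-0.16,"rx":0.038,"ry":-0.098,"rz":0.021,"claw":0.6},{"x":-0.077,"y":-0.157,"z":-0.25,"rx":0.051,"ry":-0.131,"rz":0.028,"claw":0.6},{"x":-0.077,"y":-0.157,"z":-0.34,"rx":0.064,"ry":-0.164,"rz":0.035,"claw":0.6},{"x":-0.077,"y":-0.157,"z":-0.44,"rx":0.076,"ry":-0.196,"rz":0.042,"claw":0.6},{"x":-0.077,"y":-0.157,"z":-0.524,"rx":0.076,"ry":-0.196,"rz":0.042,"claw":0.6},{"x":-0.077,"y":-0.157,"z":-0.524,"rx":0.076,"ry":-0.196,"rz":0.042,"claw":0.6}]'
python3 - <<'E'
from kin import *
s=sense();print(np.round(s["joints"],1));r=np.radians
go(*gp(FOOT1,r(38),30,-1,-.03,.185,0),s)
# measure calendar now: regions from scene (back face) and side
for n in("scene","side","wrist"):
    c=capture(n)
    for g in regions_of(c,"calendar")[:2]:
        cn,_=cv2.findContours(g["region"].astype(np.uint8),0,2);k=max(cn,key=cv2.contourArea)
        print(n,round(g["conf"],2),np.round(g["centre"]),cv2.contourArea(k),cv2.approxPolyDP(k,5,True)[:,0].tolist())
    L=[[x,y,z] for z in(.2,0) for y in(-.08,.08) for x in (-.007,.007)]
    for nm,f,l in(("old",FOOT,36),("new",FOOT1,38)):
        print(nm,proj(c,[cal(v,f,r(l)) for v in L]).round().astype(int).tolist())
E
```

```text
time_s: 16.3
tcp_pos: [0.459, -0.089, 0.1972]
ee_rot: [[0.17, -0.781, 0.601], [-0.902, 0.122, 0.414], [-0.396, -0.612, -0.684]]
wrist_force: [0.3, -1.1, 0.9]
gripper_width: 0.6
gripper_force: 0.0
[-23.3   3.1 -25.4 -56.1 -48.1  59.3]
target [ 0.5147 -0.0525  0.1368] xyz [ 0.223  0.146 -0.242] r [-0.0006 -0.0012  0.0001] t 16.3
scene 0.73 [118. 218.] 3009.5 [[150, 189], [92, 194], [79, 240], [115, 242], [146, 234]]
scene 0.72 [272. 232.] 6315.5 [[305, 185], [235, 188], [240, 276], [309, 271]]
old [[233, 185], [233, 185], [305, 182], [306, 182], [238, 275], [238, 276], [309, 271], [310, 272]]
new [[233, 187], [233, 187], [305, 184], [306, 184], [238, 278], [238, 278], [310, 273], [311, 274]]
side 0.83 [304. 211.] 1146.5 [[277, 197], [283, 215], [323, 252], [303, 214], [335, 218], [333, 209]]
side 0.71 [273. 348.] 5011.0 [[299, 312], [222, 334], [245, 390], [326, 361]]
old [[284, 214], [288, 211], [268, 184], [272, 181], [323, 253], [326, 251], [305, 222], [308, 220]]
new [[285, 216], [289, 212], [269, 186], [273, 182], [325, 253], [329, 250], [307, 222], [310, 219]]
wrist 0.96 [283. 180.] 6594.0 [[284, 63], [277, 87], [275, 175], [262, 176], [216, 122], [207, 126], [213, 155], [262, 216], [264, 230], [278, 235], [279, 282], [293, 283], [299, 173], [292, 64]]
old [[293, 190], [271, 189], [288, 305], [274, 304], [295, 63], [282, 63], [291, 176], [282, 176]]
new [[294, 185], [273, 185], [289, 300], [276, 300], [290, 61], [277, 61], [287, 174], [278, 174]]
```

```bash
python3 -m pendant '[{"x":0.045,"y":0.03,"z":-0.05,"rx":0,"ry":0,"rz":0,"claw":0.6},{"x":0.09,"y":0.06,"z":-0.1,"rx":0,"ry":0,"rz":0,"claw":0.6},{"x":0.135,"y":0.088,"z":-0.145,"rx":0,"ry":0,"rz":0,"claw":0.6},{"x":0.18,"y":0.118,"z":-0.195,"rx":0,"ry":0,"rz":0,"claw":0.6},{"x":0.21,"y":0.137,"z":-0.228,"rx":0,"ry":0,"rz":0,"claw":0.6},{"x":0.223,"y":0.146,"z":-0.242,"rx":0,"ry":0,"rz":0,"claw":0.6},{"x":0.223,"y":0.146,"z":-0.242,"rx":0,"ry":0,"rz":0,"claw":0.6},{"x":0.223,"y":0.146,"z":-0.242,"rx":0,"ry":0,"rz":0,"claw":0.6}]'
python3 - <<'E'
from kin import *
s=sense();r=np.radians
L=[[x,y,.2] for y in(-.08,) for x in (-.007,.007)]+[[x,-.08,0] for x in (-.007,.007)]
c=capture("wrist");g=regions_of(c,"calendar")
for q in g[:1]:
    m=q["region"]
    for row in range(40,300,25):
        w=np.where(m[row])[0];print(row,(w.min(),w.max()) if len(w) else None,end=' ')
f=s["tcp_pos"]-.019*np.array(s["ee_rot"])[:,2];print(proj(c,[f,s["tcp_pos"]]))
for ff,l in((FOOT,36),(FOOT1,38)):print(proj(c,[cal(v,ff,r(l)) for v in L]).round().tolist())
E
```

```text
time_s: 17.6
tcp_pos: [0.5172, -0.0535, 0.1389]
ee_rot: [[0.172, -0.778, 0.604], [-0.903, 0.121, 0.413], [-0.394, -0.617, -0.681]]
wrist_force: [-0.7, 0.9, 0.7]
gripper_width: 0.6
gripper_force: 0.0
40 None 65 (np.int64(280), np.int64(298)) 90 (np.int64(277), np.int64(301)) 115 (np.int64(279), np.int64(303)) 140 (np.int64(187), np.int64(305)) 165 (np.int64(193), np.int64(308)) 190 (np.int64(211), np.int64(310)) 215 (np.int64(228), np.int64(313)) 240 (np.int64(245), np.int64(315)) 265 (np.int64(257), np.int64(312)) 290 None [[279.05482906 275.99125212]
 [279.30747604 259.72266195]]
[[303.0, 252.0], [265.0, 251.0], [300.0, 47.0], [283.0, 47.0]]
[[306.0, 241.0], [268.0, 241.0], [293.0, 45.0], [276.0, 45.0]]
```

```bash
python3 -m pendant '[{"x":-0.009,"y":0.002,"z":-0.0075,"rx":0,"ry":0,"rz":0,"claw":0.5},{"x":-0.009,"y":0.002,"z":-0.0075,"rx":0,"ry":0,"rz":0,"claw":0.35},{"x":-0.009,"y":0.002,"z":-0.0075,"rx":0,"ry":0,"rz":0,"claw":0.25},{"x":-0.009,"y":0.002,"z":-0.0075,"rx":0,"ry":0,"rz":0,"claw":0.15},{"x":-0.009,"y":0.002,"z":-0.0075,"rx":0,"ry":0,"rz":0,"claw":0},{"x":-0.009,"y":0.002,"z":-0.0075,"rx":0,"ry":0,"rz":0,"claw":0},{"x":-0.009,"y":0.002,"z":-0.0075,"rx":0,"ry":0,"rz":0,"claw":0},{"x":-0.009,"y":0.002,"z":-0.0075,"rx":0,"ry":0,"rz":0,"claw":0}]'
python3 - <<'E'
from kin import *
print(sense()["moment"])
for n in("scene","side"):
    c=capture(n)
    for g in regions_of(c,"calendar")[:2]:
        cn,_=cv2.findContours(g["region"].astype(np.uint8),0,2);k=max(cn,key=cv2.contourArea)
        print(n,round(g["conf"],2),cv2.approxPolyDP(k,4,True)[:,0].tolist())
E
```

```text
time_s: 18.7
tcp_pos: [0.5145, -0.0528, 0.1362]
ee_rot: [[0.172, -0.779, 0.603], [-0.903, 0.121, 0.413], [-0.395, -0.615, -0.682]]
wrist_force: [-1.4, 0.2, -2.9]
gripper_width: 0.159
gripper_force: 30.0
[-1.30781549  2.0626335   0.0487186 ]
scene 0.81 [[303, 184], [263, 185], [260, 202], [246, 187], [234, 188], [241, 277], [309, 270]]
scene 0.78 [[150, 190], [93, 194], [79, 239], [115, 241], [146, 233]]
side 0.88 [[300, 312], [222, 335], [244, 390], [326, 361]]
side 0.78 [[284, 212], [325, 250], [304, 214], [336, 217], [332, 209], [296, 203]]
```

```bash
cat >> kin.py <<'E'
A0=calrot(YAW,np.radians(38));OFF=np.array([0,-.0205,.1674]);F0=np.array([.6194,-.0482,.0043])
def hold(foot,l):
    A=calrot(YAW,np.radians(l));return np.array(foot)+A@OFF,A@A0.T
def rows(seq):
    P0,R0=hold(*seq[0])
    for f,l in seq[1:]:
        P,Q=hold(f,l);print(l,((P-P0)/.25).round(3).tolist(),(R.from_matrix(Q@R0.T).as_rotvec()/np.pi).round(4).tolist())
E
python3 - <<'E'
from kin import *
T=np.array([.613,-.047,.03])
seq=[(F0,38),(F0+[.001,0,.008],37),(F0+[.002,0,.018],34),(F0+[.001,0,.025],30),(F0+[-.001,.0005,.028],26),(F0+[-.003,.001,.028],22),(F0+[-.005,.001,.028],18),(T,14),(T,10)]
rows(seq);print();rows([(T,10)]+[(T,x) for x in (6,2,-2,-6,-10,-13.5,-16.5,-17.2)])
E
```

```text
37 [0.013, -0.001, 0.039] [0.0008, 0.0055, 0.0]
34 [0.045, -0.006, 0.099] [0.0034, 0.022, -0.0]
30 [0.081, -0.012, 0.152] [0.0068, 0.0439, 0.0]
26 [0.113, -0.016, 0.186] [0.0102, 0.0659, 0.0]
22 [0.148, -0.021, 0.205] [0.0136, 0.0878, 0.0]
18 [0.183, -0.027, 0.221] [0.017, 0.1098, 0.0]
14 [0.222, -0.033, 0.225] [0.0204, 0.1318, 0.0]
10 [0.267, -0.04, 0.235] [0.0238, 0.1537, 0.0]

6 [0.046, -0.007, 0.007] [0.0034, 0.022, -0.0]
2 [0.092, -0.014, 0.01] [0.0068, 0.0439, -0.0]
-2 [0.138, -0.021, 0.01] [0.0102, 0.0659, -0.0]
-6 [0.184, -0.028, 0.007] [0.0136, 0.0878, -0.0]
-10 [0.23, -0.036, 0.0] [0.017, 0.1098, -0.0]
-13.5 [0.269, -0.042, -0.008] [0.02, 0.129, -0.0]
-16.5 [0.303, -0.047, -0.017] [0.0225, 0.1455, -0.0]
-17.2 [0.311, -0.048, -0.02] [0.0231, 0.1493, -0.0]
```

```bash
python3 -m pendant '[{"x":0.013,"y":-0.001,"z":0.039,"rx":0.0008,"ry":0.0055,"rz":0,"claw":0},{"x":0.045,"y":-0.006,"z":0.099,"rx":0.0034,"ry":0.022,"rz":0,"claw":0},{"x":0.081,"y":-0.012,"z":0.152,"rx":0.0068,"ry":0.0439,"rz":0,"claw":0},{"x":0.113,"y":-0.016,"z":0.186,"rx":0.0102,"ry":0.0659,"rz":0,"claw":0},{"x":0.148,"y":-0.021,"z":0.205,"rx":0.0136,"ry":0.0878,"rz":0,"claw":0},{"x":0.183,"y":-0.027,"z":0.221,"rx":0.017,"ry":0.1098,"rz":0,"claw":0},{"x":0.222,"y":-0.033,"z":0.225,"rx":0.0204,"ry":0.1318,"rz":0,"claw":0},{"x":0.267,"y":-0.04,"z":0.235,"rx":0.0238,"ry":0.1537,"rz":0,"claw":0}]'
python3 - <<'E'
from kin import *
s=sense();P,Q=hold([.613,-.047,.03],10);print(P,s["joints"])
A=Q@A0
for n in("scene","side"):
    c=capture(n);g=regions_of(c,"calendar")
    for q in g[:2]:
        cn,_=cv2.findContours(q["region"].astype(np.uint8),0,2);k=max(cn,key=cv2.contourArea)
        print(n,round(q["conf"],2),cv2.approxPolyDP(k,4,True)[:,0].tolist())
    f=s["tcp_pos"]-A@OFF
    print("pred",proj(c,[f+A@[x,y,z] for z in(.2,0) for y in(-.08,.08) for x in(-.007,.007)]).round().astype(int).tolist())
E
```

```text
time_s: 19.9
tcp_pos: [0.5815, -0.0624, 0.195]
ee_rot: [[-0.048, -0.974, 0.223], [-0.868, 0.151, 0.473], [-0.494, -0.171, -0.853]]
wrist_force: [1.5, 0.5, -3.2]
gripper_width: 0.158
gripper_force: 30.0
[ 0.58113727 -0.06281158  0.19485682] [ -8.17482687  18.49141287  -3.30206015 -34.20696725 -62.6852072
  16.60492136]
scene 0.73 [[150, 189], [91, 195], [79, 240], [112, 242], [146, 233]]
scene 0.63 [[311, 177], [260, 178], [268, 194], [261, 200], [246, 185], [234, 191], [239, 266], [265, 265], [267, 277], [288, 276], [290, 263], [310, 261]]
pred [[232, 180], [232, 182], [312, 176], [314, 179], [237, 265], [237, 269], [310, 261], [311, 265]]
side 0.8 [[315, 186], [303, 191], [302, 199], [323, 243], [320, 201], [344, 215]]
side 0.68 [[299, 312], [222, 334], [245, 390], [326, 360]]
pred [[314, 189], [319, 188], [295, 161], [300, 160], [323, 246], [327, 244], [305, 215], [309, 214]]
```

```bash
python3 -m pendant '[{"x":0.046,"y":-0.007,"z":0.007,"rx":0.0034,"ry":0.022,"rz":0,"claw":0},{"x":0.092,"y":-0.014,"z":0.01,"rx":0.0068,"ry":0.0439,"rz":0,"claw":0},{"x":0.138,"y":-0.021,"z":0.01,"rx":0.0102,"ry":0.0659,"rz":0,"claw":0},{"x":0.184,"y":-0.028,"z":0.007,"rx":0.0136,"ry":0.0878,"rz":0,"claw":0},{"x":0.23,"y":-0.036,"z":0,"rx":0.017,"ry":0.1098,"rz":0,"claw":0},{"x":0.269,"y":-0.042,"z":-0.008,"rx":0.02,"ry":0.129,"rz":0,"claw":0},{"x":0.303,"y":-0.047,"z":-0.017,"rx":0.0225,"ry":0.1455,"rz":0,"claw":0},{"x":0.311,"y":-0.048,"z":-0.02,"rx":0.0231,"ry":0.1493,"rz":0,"claw":0}]'
python3 - <<'E'
from kin import *
s=sense();A=calrot(YAW,np.radians(-17.2));Rn=A@A0.T@np.array([[.172,-.779,.603],[-.903,.121,.413],[-.395,-.615,-.682]])
f=s["tcp_pos"]-A@OFF;print("foot",f,s["joints"]);go(np.array([.613,-.047,.012])+A@OFF,Rn,s)
for n in("scene","side"):
    c=capture(n);g=regions_of(c,"calendar")
    for q in g[:2]:
        cn,_=cv2.findContours(q["region"].astype(np.uint8),0,2);k=max(cn,key=cv2.contourArea)
        print(n,round(q["conf"],2),cv2.approxPolyDP(k,4,True)[:,0].tolist())
    print("pred",proj(c,[f+A@[x,y,z] for z in(.2,0) for y in(-.08,.08) for x in(-.007,.007)]).round().astype(int).tolist())
    print("tip",[(round(q["conf"],2),np.round(q["centre"]).tolist()) for q in search_frame(c,"stand_tip")[:2]],[(round(q["conf"],2),np.round(q["centre"]).tolist()) for q in search_frame(c,"kickstand")[:2]])
    for ph in (.4,.48,.56):print(ph,proj(c,f+A@(np.array([.017,0,.14])+R.from_euler('y',-ph).as_matrix()@[0,0,-.134])).round(1))
E
```

```text
time_s: 21.1
tcp_pos: [0.6596, -0.0746, 0.1891]
ee_rot: [[-0.279, -0.944, -0.176], [-0.832, 0.147, 0.535], [-0.479, 0.295, -0.827]]
wrist_force: [-0.5, 0.2, -5.1]
gripper_width: 0.158
gripper_force: 30.0
foot [ 0.61379743 -0.04680218  0.02922377] [ -7.92838634  37.46205632  25.51315355 -30.43364837 -94.08458749
  -3.39335131]
target [ 0.6588 -0.0748  0.1719] xyz [-0.003 -0.001 -0.069] r [-0.0002  0.0003  0.0001] t 21.1
scene 0.87 [[151, 189], [92, 195], [79, 240], [121, 241], [145, 233]]
scene 0.63 [[319, 205], [266, 210], [267, 235], [237, 249], [239, 268], [266, 269], [268, 298], [288, 297], [288, 268], [311, 263], [322, 213]]
pred [[232, 209], [232, 215], [321, 205], [322, 211], [237, 265], [237, 270], [310, 260], [311, 266]]
tip [(0.72, [277.0, 266.0]), (0.51, [115.0, 240.0])] [(0.79, [275.0, 266.0]), (0.6, [115.0, 239.0])]
0.4 [[277. 291.]]
0.48 [[277.5 294.4]]
0.56 [[278.  297.5]]
side 0.93 [[298, 313], [222, 335], [245, 390], [325, 360]]
side 0.76 [[330, 179], [319, 180], [307, 209], [323, 242], [336, 219], [345, 226], [342, 204], [349, 186], [340, 183], [333, 188]]
pred [[347, 185], [352, 186], [326, 158], [330, 158], [323, 245], [327, 245], [305, 214], [309, 215]]
tip [(0.19, [328.0, 206.0])] [(0.62, [340.0, 219.0])]
0.4 [[337.6 226.4]]
0.48 [[340.9 225.4]]
0.56 [[344.1 224.3]]
```

```bash
python3 -m pendant '[{"x":-0.003,"y":0,"z":-0.015,"rx":0,"ry":0,"rz":0,"claw":0},{"x":-0.003,"y":0,"z":-0.03,"rx":0,"ry":0,"rz":0,"claw":0},{"x":-0.003,"y":0,"z":-0.045,"rx":0,"ry":0,"rz":0,"claw":0},{"x":-0.003,"y":0,"z":-0.06,"rx":0,"ry":0,"rz":0,"claw":0},{"x":-0.003,"y":0,"z":-0.07,"rx":0,"ry":0,"rz":0,"claw":0},{"x":-0.003,"y":0,"z":-0.08,"rx":0,"ry":0,"rz":0,"claw":0},{"x":-0.003,"y":0,"z":-0.085,"rx":0,"ry":0,"rz":0,"claw":0},{"x":-0.003,"y":0,"z":-0.085,"rx":0,"ry":0,"rz":0,"claw":0}]'
python3 -c "
from kin import *
s=sense();A=calrot(YAW,np.radians(-17.2));print('foot',s['tcp_pos']-A@OFF,s['wrist_force'],s['moment'])"
```

```text
time_s: 22.5
tcp_pos: [0.6586, -0.0748, 0.1691]
ee_rot: [[-0.278, -0.944, -0.176], [-0.833, 0.146, 0.534], [-0.478, 0.295, -0.827]]
wrist_force: [0.2, 0.2, -4.2]
gripper_width: 0.163
gripper_force: 30.0
foot [ 0.61286371 -0.04697392  0.0092064 ] [ 0.19347956  0.21518509 -4.17273841] [-1.87628607 -0.71769533  0.01704717]
```

```bash
python3 -m pendant '[{"x":0,"y":0,"z":-0.004,"rx":0,"ry":0,"rz":0,"claw":0},{"x":0,"y":0,"z":-0.008,"rx":0,"ry":0,"rz":0,"claw":0},{"x":0,"y":0,"z":-0.012,"rx":0,"ry":0,"rz":0,"claw":0},{"x":0,"y":0,"z":-0.015,"rx":0,"ry":0,"rz":0,"claw":0},{"x":0,"y":0,"z":-0.018,"rx":0,"ry":0,"rz":0,"claw":0},{"x":0,"y":0,"z":-0.021,"rx":0,"ry":0,"rz":0,"claw":0},{"x":0,"y":0,"z":-0.021,"rx":0,"ry":0,"rz":0,"claw":0},{"x":0,"y":0,"z":-0.021,"rx":0,"ry":0,"rz":0,"claw":0}]'
python3 -c "
from kin import *
s=sense();A=calrot(YAW,np.radians(-17.2));print('foot',s['tcp_pos']-A@OFF,s['wrist_force'],s['moment'])"
```

```text
time_s: 23.5
tcp_pos: [0.6587, -0.0748, 0.1639]
ee_rot: [[-0.278, -0.944, -0.175], [-0.833, 0.146, 0.534], [-0.478, 0.295, -0.827]]
wrist_force: [-0.5, 0.6, -4.4]
gripper_width: 0.158
gripper_force: 30.0
foot [ 0.61287557 -0.04700508  0.00401583] [-0.4719834   0.55724902 -4.44656903] [-1.80320032 -0.65162957 -0.02665571]
```

```bash
python3 -m pendant '[{"x":0,"y":0,"z":-0.003,"rx":0,"ry":0,"rz":0,"claw":0},{"x":0,"y":0,"z":-0.006,"rx":0,"ry":0,"rz":0,"claw":0},{"x":0,"y":0,"z":-0.009,"rx":0,"ry":0,"rz":0,"claw":0},{"x":0,"y":0,"z":-0.012,"rx":0,"ry":0,"rz":0,"claw":0},{"x":0,"y":0,"z":-0.012,"rx":0,"ry":0,"rz":0,"claw":0},{"x":0,"y":0,"z":-0.012,"rx":0,"ry":0,"rz":0,"claw":0},{"x":0,"y":0,"z":-0.012,"rx":0,"ry":0,"rz":0,"claw":0},{"x":0,"y":0,"z":-0.012,"rx":0,"ry":0,"rz":0,"claw":0}]'
python3 -c "
from kin import *
s=sense();A=calrot(YAW,np.radians(-17.2));print('foot',s['tcp_pos']-A@OFF,s['wrist_force'],s['moment'])"
```

```text
time_s: 24.5
tcp_pos: [0.6586, -0.0749, 0.1617]
ee_rot: [[-0.278, -0.945, -0.175], [-0.833, 0.146, 0.534], [-0.478, 0.294, -0.827]]
wrist_force: [-1.7, -0.6, 3.6]
gripper_width: 0.158
gripper_force: 30.0
foot [ 0.61282274 -0.04706456  0.00181353] [-1.74776324 -0.64991304  3.63519559] [-0.63791993  0.17615755  0.34567934]
```

```bash
python3 -m pendant '[{"x":0,"y":0,"z":0.003,"rx":0,"ry":0,"rz":0,"claw":0},{"x":0,"y":0,"z":0.003,"rx":0,"ry":0,"rz":0,"claw":0},{"x":0,"y":0,"z":0.003,"rx":0,"ry":0,"rz":0,"claw":0.18},{"x":0,"y":0,"z":0.003,"rx":0,"ry":0,"rz":0,"claw":0.2},{"x":0,"y":0,"z":0.003,"rx":0,"ry":0,"rz":0,"claw":0.22},{"x":0,"y":0,"z":0.003,"rx":0,"ry":0,"rz":0,"claw":0.25},{"x":0,"y":0,"z":0.003,"rx":0,"ry":0,"rz":0,"claw":0.25},{"x":0,"y":0,"z":0.003,"rx":0,"ry":0,"rz":0,"claw":0.25}]'
python3 - <<'E'
from kin import *
s=sense();A=calrot(YAW,np.radians(-17.2));f=np.array([.613,-.047,.002]);print(s["wrist_force"])
for n in("scene","side"):
    c=capture(n);g=regions_of(c,"calendar")
    for q in g[:2]:
        cn,_=cv2.findContours(q["region"].astype(np.uint8),0,2);k=max(cn,key=cv2.contourArea)
        print(n,round(q["conf"],2),cv2.approxPolyDP(k,4,True)[:,0].tolist())
    print("pred",proj(c,[f+A@[x,y,z] for z in(.2,0) for y in(-.08,.08) for x in(-.007,.007)]).round().astype(int).tolist())
    for ph in (.4,.48,.56):print(ph,proj(c,f+A@(np.array([.017,0,.14])+R.from_euler('y',-ph).as_matrix()@[0,0,-.134])).round(1))
E
```

```text
time_s: 25.5
tcp_pos: [0.6587, -0.0748, 0.1617]
ee_rot: [[-0.278, -0.944, -0.175], [-0.833, 0.146, 0.534], [-0.478, 0.295, -0.827]]
wrist_force: [-0.6, -0.5, -0.1]
gripper_width: 0.247
gripper_force: 0.0
[-0.63692848 -0.51387507 -0.08981398]
scene 0.96 [[318, 217], [266, 220], [263, 229], [271, 237], [264, 242], [266, 249], [237, 262], [239, 278], [266, 278], [267, 307], [287, 306], [288, 277], [310, 272]]
scene 0.58 [[150, 190], [92, 194], [79, 240], [114, 242], [146, 233]]
pred [[232, 221], [233, 227], [319, 217], [320, 223], [238, 273], [238, 279], [309, 269], [310, 275]]
0.4 [[276.8 299.8]]
0.48 [[277.2 303.2]]
0.56 [[277.7 306.3]]
side 0.83 [[319, 183], [305, 223], [326, 251], [337, 227], [345, 235], [341, 212], [348, 194], [331, 197], [329, 188], [323, 190]]
side 0.6 [[300, 312], [222, 335], [245, 390], [326, 361]]
pred [[346, 194], [351, 194], [325, 166], [329, 167], [322, 252], [327, 253], [305, 221], [308, 222]]
0.4 [[336.8 233.7]]
0.48 [[340.  232.7]]
0.56 [[343.3 231.5]]
```

```bash
python3 -m pendant '[{"x":0,"y":0,"z":0,"rx":0,"ry":0,"rz":0,"claw":0.35},{"x":0,"y":0,"z":0,"rx":0,"ry":0,"rz":0,"claw":0.5},{"x":0,"y":0,"z":0,"rx":0,"ry":0,"rz":0,"claw":0.55},{"x":0.014,"y":-0.043,"z":0.066,"rx":0,"ry":0,"rz":0,"claw":0.55},{"x":0.035,"y":-0.107,"z":0.165,"rx":0,"ry":0,"rz":0,"claw":0.55},{"x":0.07,"y":-0.214,"z":0.331,"rx":0,"ry":0,"rz":0,"claw":0.55},{"x":0.105,"y":-0.32,"z":0.496,"rx":0,"ry":0,"rz":0,"claw":0.55},{"x":0.105,"y":-0.32,"z":0.65,"rx":0,"ry":0,"rz":0,"claw":0.55}]'
python3 - <<'E'
from kin import *
A=calrot(YAW,np.radians(-17.2));f=np.array([.613,-.047,.002])
for n in("scene","side"):
    c=capture(n);g=regions_of(c,"calendar")
    for q in g[:2]:
        cn,_=cv2.findContours(q["region"].astype(np.uint8),0,2);k=max(cn,key=cv2.contourArea)
        print(n,round(q["conf"],2),cv2.approxPolyDP(k,4,True)[:,0].tolist())
    print("pred",proj(c,[f+A@[x,y,z] for z in(.2,0) for y in(-.08,.08) for x in(-.007,.007)]).round().astype(int).tolist())
    for l,z in [("terminal_mid",.025),("drink_mid",.1),("mouse_mid",.016)]:
        for q in search_frame(c,l)[:1]: print(l,np.round(q["centre"]).tolist(),onplane(c,q["centre"],z).round(3))
E
```

```text
time_s: 26.7
tcp_pos: [0.6851, -0.1569, 0.3246]
ee_rot: [[-0.281, -0.944, -0.175], [-0.832, 0.149, 0.534], [-0.478, 0.295, -0.827]]
wrist_force: [0.3, 0.1, -0.3]
gripper_width: 0.55
gripper_force: 0.0
scene 0.93 [[317, 217], [234, 223], [238, 276], [264, 276], [269, 306], [286, 306], [288, 278], [310, 272]]
scene 0.88 [[150, 192], [134, 188], [93, 195], [79, 239], [111, 243], [145, 233]]
pred [[232, 221], [233, 227], [319, 217], [320, 223], [238, 273], [238, 279], [309, 269], [310, 275]]
terminal_mid [149.0, 284.0] [ 0.601 -0.311  0.025]
drink_mid [371.0, 236.0] [0.648 0.155 0.1  ]
side 0.9 [[299, 312], [222, 333], [245, 390], [326, 360]]
pred [[346, 194], [351, 194], [325, 166], [329, 167], [322, 252], [327, 253], [305, 221], [308, 222]]
terminal_mid [352.0, 292.0] [ 0.571 -0.321  0.025]
drink_mid [286.0, 181.0] [0.603 0.136 0.1  ]
```

```bash
python3 -c "
from station import *
print(finish_job())"
```

```text
the job is handed in; nothing more can be done
None
```

I opened the kickstand to its stop and stood the calendar within a few millimetres of where its lower edge was, leaning back, square to the basket and released. The last check showed the terminal and bottle unmoved; the mouse was not detected in it, but the arm never went near it. The foot slid about 7 mm while the kickstand was opening, which I corrected when placing it. The job was handed in at about 27 s.

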